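# Load and lock the parts shaker

### The job

Put every chrome headset spacer lying on the bench into the lower tray of the parts shaker, then lower the upper tray onto it so that all four corner lugs drop fully home into the sockets. Next fit the square-bored T-handle fully home onto the square shaft of the clamp, and with it turn the clamp clockwise to its stop so that its arm lies over the rim of the upper tray; do these in this order, leave the handle on the shaft, and don't disturb the other things on the bench.

Things in the scene. Friction and masses are not known exactly. Their poses are not given: they have to be found in the camera images.
- shaker: Parts shaker, fixed on the bench. Origin: under the lower tray's centre at bench height, z up. Grey base 124 (x) x 325 mm (y from -130 to +195), 22 high. Four corner sockets: 18 mm square holes open at rim height (z = 76 mm), 54 deep, at x = +-46, y = +-103 mm, just outside the tray's short ends. At y = +160 mm a round post 40 mm thick carries the clamp.
- lower_tray (a point): Centre of the inner floor of the shaker's fixed aluminium lower tray, 28 mm above the bench, axes as the shaker. Inside 108 (x) x 168 mm (y), walls 6 mm thick, rim 48 mm above this point.
- shaft_foot (a point): Foot of the steel square shaft, on its axis, on top of the 44 mm clamp disc, 129 mm above the bench; z up, x along the clamp arm and turning with it. Shaft 16 mm square, faces square to x and y, full for 28 mm, then narrowing to 9 mm at the tip 36 mm up. The arm below this point: 14 mm wide, 8 thick, reaching 82 mm along x.
- clamp (a joint): Angle of the clamp about its upright axis, rad; grows clockwise from above; hard stops at 0 and 1.5. Starts at 0 to 0.25 with the arm roughly along the shaker's +x, clear of the trays; at 1.5 it points along the shaker's -y, 5 mm over the upper tray's rim. Stays where left; about 0.1 N m turns it.
- upper_tray: Loose aluminium tray, 0.4 kg, 120 (x) x 180 mm (y), with corner ears 232 in y. Origin: centre, at the level of its lug tips (0 on the bench; 58 mm above the shaker's origin when home). Four round lugs down at x = +-46, y = +-103 mm: 13 mm thick, 18 long, the last 8 narrowing to 7. Underside at 18, rim at 58 mm. Half a turn makes no difference.
- tray_grip (a point): Top centre of the upper tray's black upright grip web, 95 mm above the tray's origin; axes as the tray. Web 12 mm thick (x), 100 long (y), standing 37 mm above the rim.
- handle: Loose dark steel T-handle, 0.15 kg: hub 36 x 36 mm, 28 high, with a 19 mm square bore right through along z, square to x and y; a 12 mm round bar through the hub's mid-height along x, 120 mm over its ends. Origin: hub centre, 14 mm above its underside. Same either way up. Home: origin 14 mm above shaft_foot; play on the shaft 0.2 rad.
- spacer_a: Chrome steel headset spacer: plain ring, 36 mm outside, 28.6 mm inside, 15 mm high, 30 g; lying flat at first. Origin: centre of its underside, z along its axis. Three to five of the five spacers are present (None: absent).
- spacer_b: Chrome steel headset spacer: plain ring, 36 mm outside, 28.6 mm inside, 15 mm high, 30 g; lying flat at first. Origin: centre of its underside, z along its axis. Three to five of the five spacers are present (None: absent).
- spacer_c: Chrome steel headset spacer: plain ring, 36 mm outside, 28.6 mm inside, 15 mm high, 30 g; lying flat at first. Origin: centre of its underside, z along its axis. Three to five of the five spacers are present (None: absent).
- spacer_d: Chrome steel headset spacer: plain ring, 36 mm outside, 28.6 mm inside, 15 mm high, 30 g; lying flat at first. Origin: centre of its underside, z along its axis. Three to five of the five spacers are present (None: absent).
- spacer_e: Chrome steel headset spacer: plain ring, 36 mm outside, 28.6 mm inside, 15 mm high, 30 g; lying flat at first. Origin: centre of its underside, z along its axis. Three to five of the five spacers are present (None: absent).
- bottle: blue plastic bottle, 72 mm across, 190 mm high; bystander; origin at the centre of its underside
- gauge: steel tyre pressure gauge lying on its back, 60 mm across, 22 mm high, with a small side knob; bystander; origin at the centre of its underside
- light_mount: black plastic light mount, a U-shaped bracket 34 x 26 mm, 30 mm high; bystander; origin at the centre of its underside
- pedal: black plastic bicycle pedal 90 x 80 mm, 22 mm high, with a steel axle stub; bystander; origin at the centre of its underside
- wrench: steel wrench 160 mm long lying flat; bystander; origin about its middle, x along it
- grease_can: closed can, 70 mm across, 70 mm high; bystander; origin at the centre of its underside
- patch_box: small grey box 55 x 80 x 22 mm; bystander; origin at the centre of its underside
- screwdriver: screwdriver 190 mm long lying flat; bystander; origin about its middle, x along it

How it is judged:
By the outcome, as a careful person would: the job done as asked, in the order asked, and still so for the second after the job is handed in, with the robot touching nothing.
Of spacer_a, spacer_b, spacer_c, spacer_d, spacer_e only 3 to 5 are there at a start; the rules pass over those that are not, and their reading is None.
At some moment in a run one of spacer_a, spacer_b, spacer_c, spacer_d, spacer_e, upper_tray, handle may be knocked a few centimetres aside while the robot is not near it.
Once in a run the grip may slacken for a moment while it holds something.
It also fails if it takes over 210 s, if anything falls off the work surface, if the arm or the gripper's body presses on something with over 40 N, if the wrist force passes 120 N, or if a joint passes its speed limit or range.

### The arm

A 7-joint arm with a two-finger parallel gripper is mounted at the origin on the work surface. World frame = base frame: x ahead of the robot, y to its left, z up, the work surface at z = 0. Lengths are in m, angles in rad, forces in N, time in s.
With the tool pointing down it reaches from about 0.425 to 0.875 m from the base axis. Payload 9.9 kg.
Tool frame: the origin (TCP) lies on the centre line of the jaws, within the pads' length; the fingertips stand 25 mm ahead of it and the grasp point (between the pads) lies 6 mm ahead of it; z points along the fingers, y is the line along which they close (so a half turn about z gives the same grasp; the last joint's range is limited). The gripper opens to 85 mm and grips with 20 to 120 N. Pads are 22 mm wide; open, the fingers measure 114 mm over their backs; the gripper's body (76 mm by 85 mm) begins 54 mm behind the grasp point. The pads swing forward as they close: fully open they stand 13 mm farther back than shut.
Start: joints at [1.14, 0.576, 0.025, 1.437, -0.015, 1.129, -0.057], TCP at [0.229, -0.635, 0.256] pointing down, gripper open.
Joint ranges: [-2.76, 2.76], [-0.34, 2.15], [-1.52, 1.57], [0.19, 2.46], [-1.09, 4.23], [0.17, 1.99], [-2.82, 2.82]. Speed limits (rad/s): [2.22, 2.22, 3.01, 3.01, 3.14, 3.14, 3.14].

### API

Orientations are given as a rotation vector (axis times angle).
In Python, from workcell import bot gives the robot as it stands.
- The arm moves only by the shell command python3 -m crank 'ROWS' [FORCE]. ROWS is a JSON object of lists of equal length, an entry for each row: "rot": the turn, a rotation vector about the tool's x, y, z in rad, a list of three; "slide": the shift along the tool's x, y, z in m, a list of three; "grip": the finger opening in m, from 0 to 0.0854. In form: {"rot": [[wx, wy, wz], ...], "slide": [[tx, ty, tz], ...], "grip": [grip, ...]}. A call has 1 to 20 rows; each row shifts and turns the commanded pose from where the row before left it, along the tool's axes as they then stand; what a row does not reach is not made up. A row lasts 1/8 s, in which the tool goes at most 62.5 mm and 10.7 degrees, less where a joint would pass 70% of its speed; a pose out of reach is approached as far as the arm can. A call is refused whole if a number of a shift passes 0.0625 or a number of a turn 0.188, either way. A call with a gripper value outside its range is refused whole. The fingers move at their own pace and stop on an object; FORCE is the grip in N (left out, the last holds). Time passes only in rows, so rows that do not move let the fingers close. It gives the time, the measured TCP pose, the force, the opening and the grip force at its end, in the units of the state.
- bot.get_state(): the state, without advancing time (a new reading comes with each control period).
- bot.get_image(name): name is "scene" or "top" or "wrist"; returns a dict with "frame" (400x640x3 uint8, red, green, blue), "intrinsics" (3x3 intrinsics, pixels), "k1" (the pictures are not rectified: a ray, as slopes to the right and down, at radius r is drawn at 1 + k1 r^2 times it, then the intrinsics apply), "camera_from_world" (4x4, takes a point from world to camera coordinates). Camera axes: x right, y down, z forward; pixel columns grow to the right and rows downward; lengths in m; the calibration is good to about 2 mm. A picture is of the moment at which its call begins. There is no depth.
- bot.finish_job(): hands the job in; it is judged then, once.
Trained networks look in a picture, given as the dict that the camera call returned (one of the last four; its "shot" number tells which), for a name from the list of things; names that differ only in an ending like _2 or _b are one class to them, and where a whole thing is asked for, a point or a joint stands for the part that bears it (a point fixed in the world has none). Each returns a list of dicts, best first, with "confidence" (0 to 1); they miss things now and then, are a little off and sometimes report something else, mostly with a low value. They report only what shows in the picture. A call takes as long as a camera call.
- bot.find_in(target, picture): "position" ([row, column] in pixels, amid what is visible of it).
- bot.cut_out(target, picture): "region" (400x640 bool, what is visible of it) and "position" ([row, column] in pixels, amid what is visible of it).
- bot.pinpoint(target, picture): "position" ([row, column] in pixels: a listed point, or the origin of a listed thing).
The state is a dict: "time_s": time; "joint_pos": joint angles; "qvel": joint speeds; "joint_torque": joint torques, N m; "position": TCP position; "ee_rot": TCP orientation; "wrist_force": force on the tool from outside, world axes, zero at the start; "ft_torque": the same for the moment, N m; "grip_width": finger opening in m; "grasp_force": force on a finger pad.
Only numpy, scipy, OpenCV 4.12 (cv2) and the standard library are available. Lean on these libraries where they do the work, as an engineer would, in place of code of your own. Each camera call takes 0.05 s, during which the arm holds its last target. There are 200 camera calls.

## Working session

There is one attempt and no reset: what is moved stays moved. The work goes in short steps, Python scripts to look and compute and a shell command to move; the robot and the scene stay as the last step left them, time stands still between calls to the robot, and variables do not carry over. Pictures are saved under pics/ and viewed, at most 14 in all, crops included, and the job is handed in when it is done.

```bash
mkdir -p pics; ls; cat > h.py <<'E'
import numpy as np, cv2
from scipy.spatial.transform import Rotation as R
from workcell import bot
def ray(p,px):
    K=np.array(p["intrinsics"]);k=p["k1"]
    d=np.array([(px[1]-K[0,2])/K[0,0],(px[0]-K[1,2])/K[1,1]])
    u=d.copy()
    for _ in range(20): u=d/(1+k*(u@u))
    T=np.array(p["camera_from_world"]);Rc=T[:3,:3]
    o=-Rc.T@T[:3,3]; v=Rc.T@np.array([u[0],u[1],1.]); return o,v/np.linalg.norm(v)
def onz(p,px,z):
    o,v=ray(p,px); return o+v*(z-o[2])/v[2]
def tri(obs):
    A=0;b=0
    for p,px in obs:
        o,v=ray(p,px);M=np.eye(3)-np.outer(v,v);A=A+M;b=b+M@o
    return np.linalg.solve(A,b)
def proj(p,X):
    T=np.array(p["camera_from_world"]);c=T[:3,:3]@np.asarray(X)+T[:3,3]
    u=c[:2]/c[2];u=u*(1+p["k1"]*(u@u));K=np.array(p["intrinsics"])
    return np.array([u[1]*K[1,1]+K[1,2],u[0]*K[0,0]+K[0,2]])
def save(p,n,crop=None,s=1):
    f=p["frame"][:,:,::-1]
    if crop: f=f[crop[0]:crop[1],crop[2]:crop[3]]
    if s!=1: f=cv2.resize(f,None,fx=s,fy=s,interpolation=cv2.INTER_CUBIC)
    cv2.imwrite("pics/"+n+".png",f)
E
python3 - <<'E'
from h import *
np.set_printoptions(precision=3,suppress=True)
s=bot.get_state();print(s["time_s"],s["position"],s["ee_rot"])
P={n:bot.get_image(n) for n in("scene","top","wrist")}
for n,p in P.items():
    save(p,n+"0");T=np.array(p["camera_from_world"]);print(n,-T[:3,:3].T@T[:3,3],T[:3,2])
for t in["spacer_a","handle","upper_tray","tray_grip","shaft_foot","lower_tray","shaker"]:
    for n in("scene","top"):
        for d in bot.pinpoint(t,P[n])[:6]: print(t,n,np.round(d["position"],1),round(d["confidence"],2),onz(P[n],d["position"],{"tray_grip":.095,"handle":.014,"shaft_foot":.129,"lower_tray":.028}.get(t,0)))
E
```

```text
pics
0.0 [ 0.229 -0.634  0.255] [-3.093 -0.542  0.001]
scene [1.319 0.439 1.052] [ 0.015 -0.666 -0.746]
top [0.391 0.009 1.219] [ 0.013 -0.17  -0.985]
wrist [ 0.304 -0.607  0.372] [-0.001  0.304 -0.953]
spacer_a scene [217.6 391.3] 0.65 [0.467 0.176 0.   ]
spacer_a scene [207.  374.2] 0.6 [0.457 0.11  0.   ]
spacer_a scene [217.7 430. ] 0.52 [0.4   0.281 0.   ]
spacer_a scene [188.8 347.3] 0.41 [ 0.434 -0.005  0.   ]
spacer_a top [245.5 256.7] 0.61 [0.451 0.178 0.   ]
spacer_a top [244.8 278.5] 0.61 [0.454 0.116 0.   ]
spacer_a top [248.6 319.2] 0.6 [ 0.444 -0.001  0.   ]
spacer_a top [257.9 219.8] 0.45 [0.415 0.282 0.   ]
handle scene [156.5 281.8] 0.46 [ 0.436 -0.274  0.014]
handle top [252.8 414. ] 0.87 [ 0.435 -0.271  0.014]
handle top [229.  168.1] 0.22 [0.495 0.429 0.014]
upper_tray scene [191.7 251.3] 0.93 [ 0.62  -0.268  0.   ]
upper_tray top [193.4 408.6] 0.58 [ 0.608 -0.263  0.   ]
upper_tray top [245.4 320. ] 0.41 [ 0.453 -0.003  0.   ]
tray_grip scene [166.7 248.9] 0.7 [ 0.601 -0.279  0.095]
tray_grip top [187.6 416.7] 0.82 [ 0.608 -0.264  0.095]
shaft_foot scene [235.6 399.7] 0.51 [0.616 0.256 0.129]
shaft_foot top [177.5 222.5] 0.91 [0.622 0.256 0.129]
shaft_foot top [133.2 363.1] 0.34 [ 0.749 -0.115  0.129]
shaft_foot top [242.3 258.9] 0.31 [0.453 0.155 0.129]
lower_tray scene [233.6 344.4] 0.97 [0.622 0.092 0.028]
lower_tray scene [235.9 399.5] 0.31 [0.541 0.235 0.028]
lower_tray top [188.2 286.6] 0.96 [0.614 0.094 0.028]
lower_tray top [246.6 279.5] 0.72 [0.447 0.11  0.028]
shaker scene [240.9 340.5] 0.65 [0.634 0.086 0.   ]
shaker top [188.6 286.2] 0.77 [0.618 0.097 0.   ]
shaker top [136.9 269.3] 0.53 [0.775 0.152 0.   ]
```

View pics/scene0.png

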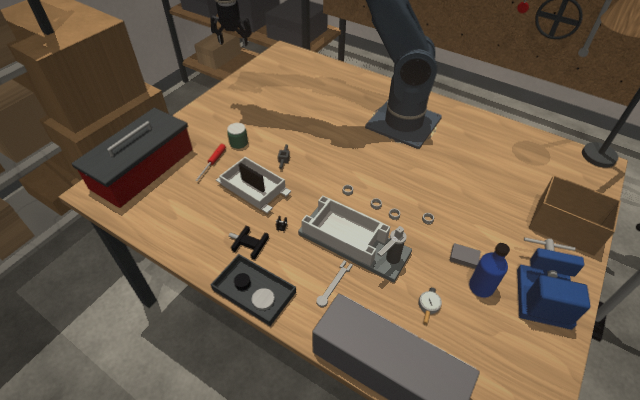

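View pics/top0.png

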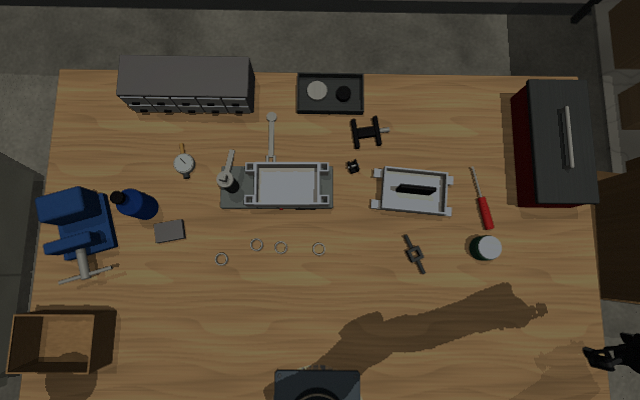

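Four rings show in the top view, at about (row, col) (245,257), (245,279), (249,319) and (258,220). The shaker is at (188,286), the upper tray at (190,409) and the handle at (253,414). Next I move the wrist camera over the rings.

```bash
python3 -m crank '{"rot":[[0,0,-0.175],[0,0,-0.175],[0,0,-0.175],[0,0,-0.175],[0,0,-0.175],[0,0,-0.175],[0,0,-0.175],[0,0,0],[0,0,0],[0,0,0],[0,0,0],[0,0,0]],"slide":[[0,0,0],[0,0,0],[0,0,0],[0,0,0],[0,0,0],[0,0,0],[0,0,0],[0,0.055,-0.01],[0,0.055,-0.01],[0,0.055,-0.01],[0,0.055,-0.01],[0,0,0]],"grip":[0.08,0.08,0.08,0.08,0.08,0.08,0.08,0.08,0.08,0.08,0.08,0.08]}'
python3 -m crank '{"rot":[[0,0,0],[0,0,0],[0,0,0],[0,0,0],[0,0,0],[0,0,0]],"slide":[[0.06,0,0],[0.06,0,0],[0.06,0,0],[0.06,0,0],[0.06,0,0],[0,0,0]],"grip":[0.08,0.08,0.08,0.08,0.08,0.08]}'
cat >> h.py <<'E'
np.set_printoptions(precision=4,suppress=True)
def pose():
    s=bot.get_state();r=R.from_rotvec(s["ee_rot"]);M=r.as_matrix()
    return np.array(s["position"]),M,np.arctan2(M[1,0],M[0,0])
def go(x,y,z,psi=None):
    "tool-axis moves: turn about tool z first, then slide in the turned frame (tool down)"
    p,M,a=pose();psi=a if psi is None else psi
    d=(psi-a+np.pi/2)%np.pi-np.pi/2
    b=a+d;D=np.array([x,y,z])-p
    return "rotz %.3f slide %.4f %.4f %.4f"%(-d,D[:2]@[np.cos(b),np.sin(b)],D[:2]@[np.sin(b),-np.cos(b)],-D[2])
def st():
    s=bot.get_state();p,M,a=pose()
    print("t%.1f"%s["time_s"],"p",p,"psi %.3f"%a,"tilt",M[:2,2],"F",np.array(s["wrist_force"]),"T",np.array(s["ft_torque"]),"w %.4f f %.1f q7 %.2f"%(s["grip_width"],s["grasp_force"],s["joint_pos"][6]))
E
python3 - <<'E'
from h import *
st();p=bot.get_image("wrist");save(p,"w1")
top=bot.get_image("top")
T=np.array(p["camera_from_world"]);print(T[2,:3],np.array(p["intrinsics"])[0])
for t in["handle","upper_tray","tray_grip"]:
    for d in bot.pinpoint(t,p)[:2]: print(t,np.round(d["position"],1),round(d["confidence"],2),onz(p,d["position"],{"tray_grip":.095,"handle":.014}.get(t,0)))
E
```

```text
time_s: 2.35
position: [0.4557, -0.6318, 0.2957]
ee_rot: [2.212, 2.23, 0.006]
wrist_force: [0.4, -0.8, -0.3]
grip_width: 0.0801
grasp_force: 0.0
time_s: 3.1
position: [0.4495, -0.3301, 0.2973]
ee_rot: [2.214, 2.229, 0.001]
wrist_force: [-0.2, -0.8, 0.7]
grip_width: 0.0802
grasp_force: 0.0
t3.1 p [ 0.4495 -0.3301  0.2973] psi 1.578 tilt [0.0007 0.0006] F [-0.1622 -0.7824  0.6626] T [-0.0887  0.0053  0.0201] w 0.0802 f 0.0 q7 0.41
[ 0.004  -0.305  -0.9523] [311.9604   0.     313.2481]
handle [116.7 299.3] 0.71 [ 0.4331 -0.2689  0.014 ]
upper_tray [116.7 437.1] 0.61 [ 0.6107 -0.2675  0.    ]
upper_tray [121.5 471.9] 0.18 [ 0.6576 -0.2727  0.    ]
tray_grip [122.6 472.6] 0.56 [ 0.6107 -0.2689  0.095 ]
```

View pics/w1.png

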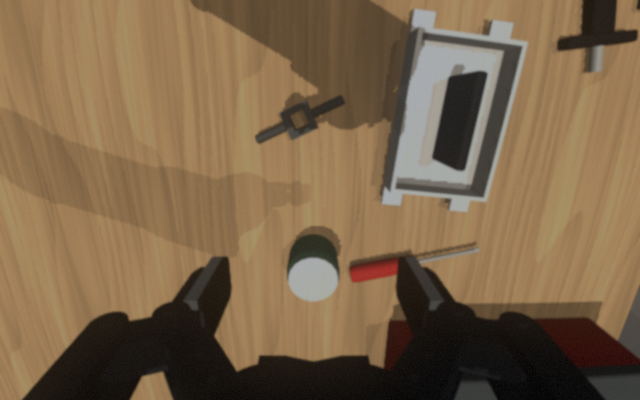

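The wrist view shows the handle at (118,299) with its bar tilted about 25° and the upper tray at (117,437). I continue toward the spacers.

```bash
python3 -m crank '{"rot":[[0,0,0],[0,0,0],[0,0,0],[0,0,0],[0,0,0],[0,0,0],[0,0,0]],"slide":[[0.055,0.005,0],[0.055,0,0],[0.055,0,0],[0.055,0,0],[0.055,0,0],[0.055,0,0],[0,0,0]],"grip":[0.08,0.08,0.08,0.08,0.06,0.06,0.06]}'
python3 - <<'E'
from h import *
st();P=[bot.get_image("wrist"),bot.get_image("top"),bot.get_image("scene")];save(P[0],"w2")
for t in["spacer_a","shaft_foot","lower_tray","shaker"]:
    for p in P:
        for d in bot.pinpoint(t,p)[:5]:
            if d["confidence"]>.35: print(t,p["shot"],np.round(d["position"],1),round(d["confidence"],2),onz(p,d["position"],{"shaft_foot":.129,"lower_tray":.028}.get(t,0)))
# spacer triangulation: match by ground estimate
L=[[d["position"] for d in bot.pinpoint("spacer_a",p) if d["confidence"]>.35] for p in P]
for a in L[0]:
    g=onz(P[0],a,0);obs=[(P[0],a)]
    for p,l in zip(P[1:],L[1:]):
        b=[x for x in l if np.linalg.norm(onz(p,x,0)-g)<.025]
        if b: obs.append((p,b[0]))
    if len(obs)>1: print("tri",len(obs),tri(obs))
E
```

```text
time_s: 4.22
position: [0.4543, -0.0012, 0.2965]
ee_rot: [-2.214, -2.228, -0.003]
wrist_force: [0.8, -1.1, -0.8]
grip_width: 0.06
grasp_force: 0.0
t4.2 p [ 0.4543 -0.0012  0.2965] psi 1.577 tilt [0.0007 0.0017] F [ 0.8469 -1.1293 -0.773 ] T [-0.0597 -0.0105  0.0065] w 0.0600 f 0.0 q7 -0.25
spacer_a 6 [ 15.5 314.2] 0.89 [0.4557 0.1767 0.    ]
spacer_a 6 [164.6 306.9] 0.82 [ 0.4473 -0.0025  0.    ]
spacer_a 6 [ 76.5 309.2] 0.75 [0.45   0.1083 0.    ]
spacer_a 7 [245.8 278.2] 0.61 [0.451  0.1165 0.    ]
spacer_a 7 [257.8 222.1] 0.56 [0.4154 0.2753 0.    ]
spacer_a 7 [245.8 255.8] 0.45 [0.4504 0.1806 0.    ]
spacer_a 8 [219.  428.8] 0.6 [0.4076 0.2802 0.    ]
spacer_a 8 [204.9 377.4] 0.48 [0.4435 0.1143 0.    ]
spacer_a 8 [190.4 350.5] 0.47 [0.4349 0.0081 0.    ]
spacer_a 8 [213.6 393. ] 0.45 [0.4493 0.1737 0.    ]
shaft_foot 7 [176.2 219.6] 0.64 [0.6254 0.2642 0.129 ]
shaft_foot 8 [237.4 399.1] 0.58 [0.6226 0.2568 0.129 ]
lower_tray 6 [ 88.2 452. ] 0.62 [0.6184 0.0957 0.028 ]
lower_tray 7 [187.2 287.1] 0.9 [0.6172 0.093  0.028 ]
lower_tray 7 [248.6 279.3] 0.44 [0.4419 0.1107 0.028 ]
lower_tray 8 [231.5 342.4] 0.88 [0.6187 0.0828 0.028 ]
shaker 6 [ 92.7 442.8] 0.77 [0.6192 0.0913 0.    ]
shaker 7 [187.8 290. ] 0.57 [0.6208 0.0864 0.    ]
shaker 7 [204.2 146.2] 0.56 [0.5673 0.5024 0.    ]
shaker 8 [237.8 343.7] 0.96 [0.6182 0.0886 0.    ]
tri 3 [0.4531 0.1768 0.0052]
tri 2 [0.4459 0.0064 0.0122]
tri 3 [0.4498 0.1133 0.006 ]
```

View pics/w2.png

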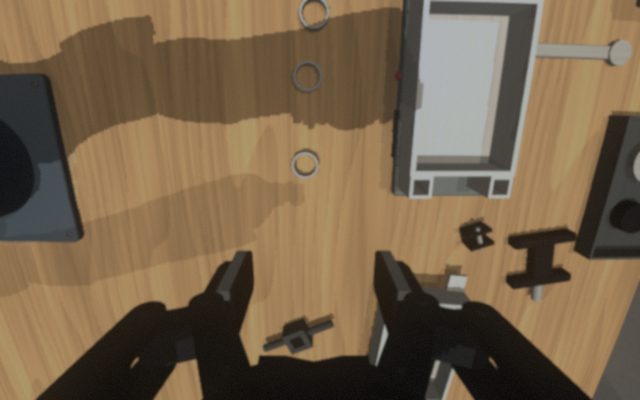

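The wrist view shows three rings at (13,314), (76,308) and (164,306), the lower tray centred near (90,450), and the handle at (335,297). I grasp the nearest ring first.

```bash
python3 -m crank '{"rot":[[0,0,0],[0,0,0],[0,0,0],[0,0,0],[0,0,0],[0,0,0],[0,0,0],[0,0,0],[0,0,0]],"slide":[[0,-0.008,0.05],[0,0,0.05],[0,0,0.05],[0,0,0.05],[0,0,0.03],[0,0,0.02],[0,0,0.015],[0,0,0],[0,0,0]],"grip":[0.055,0.055,0.055,0.055,0.055,0.055,0.055,0.055,0.055]}' 30
python3 - <<'E'
from h import *
st();p=bot.get_image("wrist")
for d in bot.pinpoint("spacer_a",p)[:4]: print(np.round(d["position"],1),round(d["confidence"],2),onz(p,d["position"],0))
save(p,"w3")
E
```

```text
time_s: 6.25
position: [0.4461, -0.0045, 0.0317]
ee_rot: [2.22, 2.222, 0.001]
wrist_force: [0.3, 0.0, -0.1]
grip_width: 0.0548
grasp_force: 0.0
t6.2 p [ 0.4461 -0.0045  0.0317] psi 1.572 tilt [0.0005 0.    ] F [ 0.2737  0.0425 -0.0658] T [ 0.0258 -0.0021 -0.0076] w 0.0548 f 0.0 q7 -0.59
[247. 308.] 0.64 [0.4443 0.0018 0.    ]
```

View pics/w3.png

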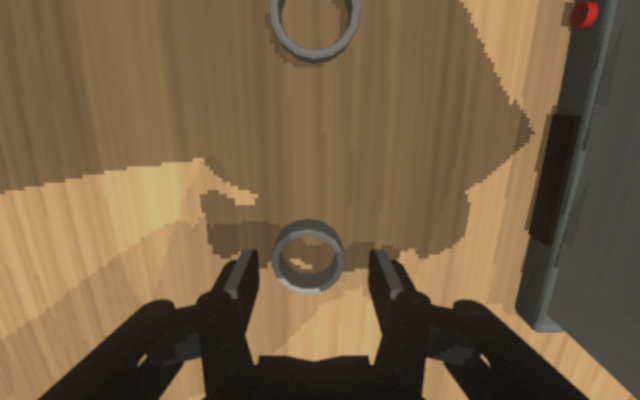

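```bash
python3 -m crank '{"rot":[[0,0,0],[0,0,0],[0,0,0],[0,0,0],[0,0,0],[0,0,0],[0,0,0],[0,0,0],[0,0,0]],"slide":[[0.006,0,0.003],[0,0,0.003],[0,0,0],[0,0,0],[0,0,0],[0,0,0],[0,0,-0.03],[0,0,-0.05],[0,0,-0.03]],"grip":[0.055,0.055,0.025,0.025,0.025,0.025,0.025,0.025,0.025]}' 35
python3 - <<'E'
from h import *
st();print(go(.618,.034,.058))
E
```

```text
time_s: 7.48
position: [0.4461, 0.0013, 0.1371]
ee_rot: [2.22, 2.222, 0.002]
wrist_force: [0.6, -1.1, 0.2]
grip_width: 0.036
grasp_force: 35.3
t7.5 p [0.4461 0.0013 0.1371] psi 1.571 tilt [0.0012 0.0002] F [ 0.6424 -1.0998  0.2119] T [-0.0372 -0.0246 -0.072 ] w 0.0360 f 35.3 q7 -0.46
rotz -0.000 slide 0.0326 0.1719 0.0791
```

```bash
python3 -m crank '{"rot":[[0,0,0],[0,0,0],[0,0,0],[0,0,0],[0,0,0],[0,0,0],[0,0,0],[0,0,0]],"slide":[[0.011,0.058,0],[0.011,0.057,0],[0.011,0.057,0],[0,0,0.03],[0,0,0.03],[0,0,0.019],[0,0,0],[0,0,0]],"grip":[0.025,0.025,0.025,0.025,0.025,0.025,0.025,0.025]}' 
python3 - <<'E'
from h import *
st()
E
python3 -m crank '{"rot":[[0,0,0],[0,0,0],[0,0,0],[0,0,0],[0,0,0],[0,0,0],[0,0,0],[0,0,0],[0,0,0]],"slide":[[0,0,0],[0,0,0],[0,0,-0.03],[0,0,-0.05],[0,0,-0.05],[0.025,-0.05,-0.05],[0.025,-0.06,0],[0.025,-0.06,0],[0,0,0]],"grip":[0.05,0.05,0.05,0.055,0.055,0.055,0.055,0.055,0.055]}'
python3 - <<'E'
from h import *
st();p=bot.get_image("wrist");save(p,"w4")
for d in bot.pinpoint("spacer_a",p)[:5]: print(np.round(d["position"],1),round(d["confidence"],2),onz(p,d["position"],0))
for d in bot.pinpoint("lower_tray",p)[:2]: print(np.round(d["position"],1),round(d["confidence"],2),onz(p,d["position"],0.028))
E
```

```text
time_s: 8.48
position: [0.6181, 0.0346, 0.0571]
ee_rot: [2.22, 2.222, 0.001]
wrist_force: [-0.1, 0.6, -0.7]
grip_width: 0.0357
grasp_force: 35.3
t8.5 p [0.6181 0.0346 0.0571] psi 1.572 tilt [0.0008 0.0001] F [-0.1395  0.5578 -0.6861] T [ 0.0062 -0.0072  0.0341] w 0.0357 f 35.3 q7 -0.49
time_s: 9.6
position: [0.4565, 0.1047, 0.2288]
ee_rot: [2.215, 2.228, -0.002]
wrist_force: [1.8, -0.8, 0.3]
grip_width: 0.0546
grasp_force: 0.0
t9.6 p [0.4565 0.1047 0.2288] psi 1.577 tilt [-0.0006 -0.0012] F [ 1.7508 -0.8329  0.2765] T [-0.0262 -0.04   -0.0577] w 0.0546 f 0.0 q7 -0.56
[170.2 303.2] 0.93 [0.4463 0.1095 0.    ]
[  1.3 268.2] 0.88 [0.4124 0.2782 0.    ]
[104.2 310.4] 0.6 [0.4541 0.1809 0.    ]
[244.1 458. ] 0.59 [0.6361 0.0187 0.    ]
[195.8 466.1] 0.72 [0.6217 0.0891 0.028 ]
```

View pics/w4.png

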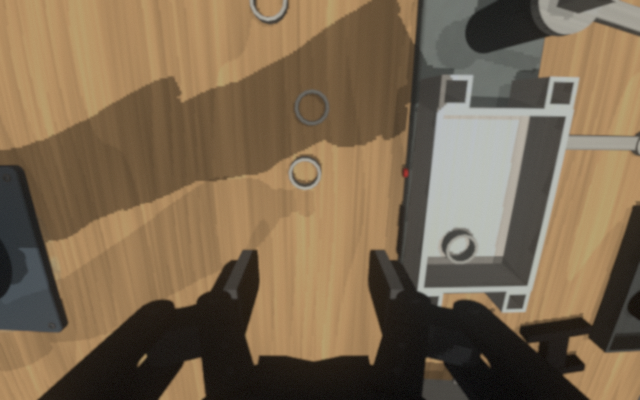

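```bash
python3 -m crank '{"rot":[[0,0,0],[0,0,0],[0,0,0],[0,0,0],[0,0,0],[0,0,0],[0,0,0],[0,0,0],[0,0,0],[0,0,0],[0,0,0],[0,0,0],[0,0,0],[0,0,0]],"slide":[[0.007,-0.0095,0.04],[0,0,0.05],[0,0,0.05],[0,0,0.04],[0,0,0.015],[0,0,0.008],[0,0,0],[0,0,0],[0,0,0],[0,0,0],[0,0,-0.03],[0,0,-0.05],[0,0,-0.03],[0,0,0]],"grip":[0.055,0.055,0.055,0.055,0.055,0.055,0.055,0.025,0.025,0.025,0.025,0.025,0.025,0.025]}' 35
python3 - <<'E'
from h import *
st();print(go(.62,.074,.057))
E
```

```text
time_s: 11.5
position: [0.4524, 0.1105, 0.1372]
ee_rot: [2.22, 2.22, 0.006]
wrist_force: [0.0, 1.1, -0.4]
grip_width: 0.036
grasp_force: 35.3
t11.5 p [0.4524 0.1105 0.1372] psi 1.571 tilt [0.0047 0.0011] F [ 0.0155  1.15   -0.3917] T [-0.0427 -0.0267 -0.0025] w 0.0360 f 35.3 q7 -0.72
rotz -0.000 slide -0.0365 0.1676 0.0802
```

```bash
python3 -m crank '{"rot":[[0,0,0],[0,0,0],[0,0,0],[0,0,0],[0,0,0],[0,0,0],[0,0,0],[0,0,0],[0,0,0],[0,0,0],[0,0,0],[0,0,0],[0,0,0],[0,0,0],[0,0,0]],"slide":[[-0.012,0.056,0],[-0.012,0.056,0],[-0.012,0.056,0],[0,0,0.03],[0,0,0.03],[0,0,0.02],[0,0,0],[0,0,0],[0,0,0],[0,0,-0.03],[0,0,-0.05],[0.033,-0.055,-0.05],[0.033,-0.055,-0.03],[0.033,-0.057,0],[0,0,0]],"grip":[0.025,0.025,0.025,0.025,0.025,0.025,0.025,0.05,0.05,0.05,0.055,0.055,0.055,0.055,0.055]}' 35
python3 - <<'E'
from h import *
st();p=bot.get_image("wrist")
for d in bot.pinpoint("spacer_a",p)[:6]: print(np.round(d["position"],1),round(d["confidence"],2),onz(p,d["position"],0))
print(go(.451,.178,.026))
E
```

```text
time_s: 13.38
position: [0.4706, 0.1625, 0.2008]
ee_rot: [2.214, 2.229, 0.0]
wrist_force: [1.0, -1.2, -0.4]
grip_width: 0.0549
grasp_force: 0.0
t13.4 p [0.4706 0.1625 0.2008] psi 1.578 tilt [0. 0.] F [ 1.028  -1.1632 -0.4013] T [-0.0169 -0.1008 -0.0153] w 0.0549 f 0.0 q7 -0.72
[268.5 450. ] 0.92 [0.6313 0.0592 0.    ]
[298.1 443.6] 0.83 [0.6296 0.0189 0.    ]
[167.5 299.1] 0.66 [0.4571 0.1764 0.    ]
[ 61.6 251.9] 0.6 [0.4131 0.2776 0.    ]
rotz -0.000 slide 0.0179 -0.0233 0.1742
```

```bash
python3 -m crank '{"rot":[[0,0,0],[0,0,0],[0,0,0],[0,0,0],[0,0,0],[0,0,0],[0,0,0],[0,0,0],[0,0,0],[0,0,0],[0,0,0],[0,0,0],[0,0,0],[0,0,0]],"slide":[[0.016,-0.017,0.03],[0,0,0.05],[0,0,0.04],[0,0,0.03],[0,0,0.015],[0,0,0.01],[0,0,0],[0,0,0],[0,0,0],[0,0,0],[0,0,-0.03],[0,0,-0.05],[0,0,-0.03],[0,0,0]],"grip":[0.055,0.055,0.055,0.055,0.055,0.055,0.055,0.025,0.025,0.025,0.025,0.025,0.025,0.025]}' 35
python3 - <<'E'
from h import *
st();print(go(.62,.114,.057))
E
```

```text
time_s: 15.22
position: [0.4585, 0.1765, 0.1374]
ee_rot: [2.22, 2.22, 0.007]
wrist_force: [0.4, 0.1, -1.1]
grip_width: 0.0365
grasp_force: 35.3
t15.2 p [0.4585 0.1765 0.1374] psi 1.571 tilt [0.0048 0.0017] F [ 0.3706  0.1485 -1.0653] T [-0.0405 -0.0726 -0.0074] w 0.0365 f 35.3 q7 -0.85
rotz -0.000 slide -0.0626 0.1615 0.0804
```

```bash
python3 -m crank '{"rot":[[0,0,0],[0,0,0],[0,0,0],[0,0,0],[0,0,0],[0,0,0],[0,0,0],[0,0,0],[0,0,0],[0,0,0],[0,0,0],[0,0,0],[0,0,0],[0,0,0],[0,0,0],[0,0,0],[0,0,0]],"slide":[[-0.021,0.054,0],[-0.021,0.054,0],[-0.021,0.054,0],[0,0,0.03],[0,0,0.03],[0,0,0.02],[0,0,0],[0,0,0],[0,0,0],[0,0,-0.03],[0,0,-0.05],[0,-0.055,-0.05],[0.035,-0.055,-0.03],[0.055,-0.057,0],[0.055,-0.025,0],[0,0,0],[0,0,0]],"grip":[0.025,0.025,0.025,0.025,0.025,0.025,0.025,0.05,0.05,0.05,0.055,0.055,0.055,0.055,0.055,0.055,0.055]}' 35
python3 - <<'E'
from h import *
st();p=bot.get_image("wrist")
for d in bot.pinpoint("spacer_a",p)[:6]: print(np.round(d["position"],1),round(d["confidence"],2),onz(p,d["position"],0))
print(go(.414,.279,.026))
E
```

```text
time_s: 17.35
position: [0.4551, 0.2418, 0.2032]
ee_rot: [2.219, 2.223, 0.0]
wrist_force: [-0.1, -0.3, 0.0]
grip_width: 0.055
grasp_force: 0.0
t17.4 p [0.4551 0.2418 0.2032] psi 1.572 tilt [ 0.0005 -0.0004] F [-0.059  -0.254   0.0191] T [-0.0232 -0.0082 -0.0438] w 0.0550 f 0.0 q7 -0.90
[144.  268.2] 0.95 [0.4105 0.2794 0.    ]
[356.6 448.7] 0.71 [0.6347 0.0046 0.    ]
[299.4 459.8] 0.7 [0.635  0.0933 0.    ]
rotz -0.000 slide 0.0382 -0.0417 0.1769
```

```bash
python3 -m crank '{"rot":[[0,0,0],[0,0,0],[0,0,0],[0,0,0],[0,0,0],[0,0,0],[0,0,0],[0,0,0],[0,0,0],[0,0,0],[0,0,0],[0,0,0],[0,0,0],[0,0,0]],"slide":[[0.038,-0.043,0.03],[0,0,0.05],[0,0,0.04],[0,0,0.03],[0,0,0.017],[0,0,0.01],[0,0,0],[0,0,0],[0,0,0],[0,0,0],[0,0,-0.03],[0,0,-0.05],[0,0,-0.03],[0,0,0]],"grip":[0.055,0.055,0.055,0.055,0.055,0.055,0.055,0.025,0.025,0.025,0.025,0.025,0.025,0.025]}' 35
python3 - <<'E'
from h import *
st();print(go(.62,.15,.057))
p=bot.get_image("top")
for d in bot.pinpoint("spacer_a",p)[:6]: print(np.round(d["position"],1),round(d["confidence"],2),onz(p,d["position"],0))
E
```

```text
time_s: 19.2
position: [0.4146, 0.2794, 0.1395]
ee_rot: [2.22, 2.221, 0.008]
wrist_force: [0.5, -0.1, -0.8]
grip_width: 0.0358
grasp_force: 35.3
t19.2 p [0.4146 0.2794 0.1395] psi 1.571 tilt [0.0041 0.0027] F [ 0.473  -0.0568 -0.7616] T [ 0.045   0.016  -0.0283] w 0.0358 f 35.3 q7 -1.10
rotz -0.000 slide -0.1294 0.2054 0.0825
[187.6 291.7] 0.63 [0.6214 0.0814 0.    ]
[257.7 211.4] 0.57 [0.4154 0.3057 0.    ]
[205.6 147. ] 0.56 [0.5632 0.4998 0.    ]
[187.3 282.3] 0.51 [0.622 0.109 0.   ]
```

```bash
python3 -m crank '{"rot":[[0,0,0],[0,0,0],[0,0,0],[0,0,0],[0,0,0],[0,0,0],[0,0,0],[0,0,0],[0,0,0],[0,0,0],[0,0,0],[0,0,0],[0,0,0],[0,0,0],[0,0,0],[0,0,0]],"slide":[[-0.045,0.02,0],[-0.045,0.045,0],[-0.039,0.05,0],[0,0.05,0],[0,0.04,0],[0,0,0.03],[0,0,0.03],[0,0,0.022],[0,0,0],[0,0,0],[0,0,0],[0,0,-0.04],[-0.03,0,-0.06],[-0.06,0,-0.06],[-0.06,0,-0.06],[0,0,0]],"grip":[0.025,0.025,0.025,0.025,0.025,0.025,0.025,0.025,0.025,0.05,0.05,0.05,0.05,0.05,0.05,0.05]}' 35
python3 - <<'E'
from h import *
st()
p=bot.get_image("wrist");save(p,"w5")
for t,z in(("spacer_a",.028),("lower_tray",.028),("shaker",0),("shaft_foot",.129)):
  for d in bot.pinpoint(t,p)[:5]: print(t,np.round(d["position"],1),round(d["confidence"],2),onz(p,d["position"],z))
E
```

```text
time_s: 21.3
position: [0.6186, 0.0302, 0.2423]
ee_rot: [2.224, 2.211, 0.003]
wrist_force: [-0.3, 0.4, -1.0]
grip_width: 0.0501
grasp_force: 0.0
t21.3 p [0.6186 0.0302 0.2423] psi 1.565 tilt [ 0.005  -0.0022] F [-0.3296  0.436  -0.9513] T [ 0.0614 -0.0197  0.0357] w 0.0501 f 0.0 q7 -0.44
spacer_a [ 61.6 310. ] 0.94 [0.6183 0.1465 0.028 ]
spacer_a [138.6 308.4] 0.94 [0.616  0.0716 0.028 ]
spacer_a [ 96.3 310.8] 0.89 [0.6189 0.1139 0.028 ]
shaker [117.5 311.7] 0.79 [0.6197 0.0917 0.    ]
```

View pics/w5.png

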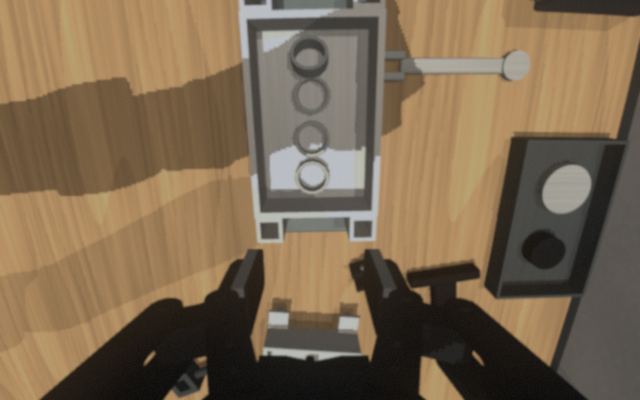

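All four rings lie flat in the lower tray, at cols ≈310 and rows 58, 97, 138 and 175. The front sockets are at (230,270) and (228,361). I raise the wrist to measure the sockets.

```bash
python3 -m crank '{"rot":[[0,0,0],[0,0,0],[0,0,0],[0,0,0],[0,0,0]],"slide":[[-0.01,0,-0.05],[-0.01,0,-0.045],[0,0,0],[0,0,0],[0,0,0]],"grip":[0.05,0.05,0.05,0.05,0.05]}' 35
cat >> h.py <<'E'
def c2(yaw): return np.array([[np.cos(yaw),-np.sin(yaw)],[np.sin(yaw),np.cos(yaw)]])
def sockets(p,c,yaw,z=.076,pts=[(a*.046,b*.103) for a in(1,-1) for b in(1,-1)],dbg=None):
    "dark hole centroids near predicted places"
    g=cv2.cvtColor(p["frame"],cv2.COLOR_RGB2GRAY);out=[]
    for q in pts:
        X=np.r_[np.array(c)+c2(yaw)@q,z];r=proj(p,X);s=np.linalg.norm(proj(p,X+[0,.009,0])-proj(p,X-[0,.009,0]))
        i=np.round(r).astype(int)
        w=int(s*1.1)
        if not(w<i[0]<399-w and w<i[1]<639-w): out.append(None);continue
        roi=g[i[0]-w:i[0]+w+1,i[1]-w:i[1]+w+1]
        t,m=cv2.threshold(roi,0,255,cv2.THRESH_BINARY_INV+cv2.THRESH_OTSU)
        n,l,stt,cen=cv2.connectedComponentsWithStats(m)
        k=min(range(1,n),key=lambda k:np.linalg.norm(cen[k]-w)-0.02*stt[k,4])
        x,y,ww,hh,ar=stt[k]
        out.append((np.array([i[0]-w+cen[k][1],i[1]-w+cen[k][0]]),ar,s,(ww,hh)))
    return out
E
python3 - <<'E'
from h import *
st();p=bot.get_image("wrist")
for o in sockets(p,(.6195,.093),-.02):
    if o: print(o[0],o[1:],onz(p,o[0],.076))
for d in bot.pinpoint("shaft_foot",p)[:2]: print(np.round(d["position"],1),round(d["confidence"],2),onz(p,d["position"],.129))
f=p["frame"][:,:,::-1].copy()
cv2.imwrite("pics/w6.png",cv2.resize(f[0:260,180:480],None,fx=2.3,fy=2.3))
E
```

```text
time_s: 22.18
position: [0.6166, 0.0155, 0.3326]
ee_rot: [-2.217, -2.223, 0.003]
wrist_force: [-0.1, -0.3, 0.5]
grip_width: 0.0502
grasp_force: 0.0
t22.2 p [0.6166 0.0155 0.3326] psi 1.573 tilt [-0.0029 -0.    ] F [-0.1217 -0.2674  0.5098] T [0.0178 0.0539 0.0123] w 0.0502 f 0.0 q7 -0.36
[190.5    354.8511] (np.int32(188), np.float64(13.967148798943184), (np.int32(15), np.int32(14))) [ 0.6688 -0.0108  0.076 ]
[190.9643 281.0357] (np.int32(168), np.float64(14.004333744883233), (np.int32(13), np.int32(13))) [ 0.5771 -0.0117  0.076 ]
```

View pics/w6.png

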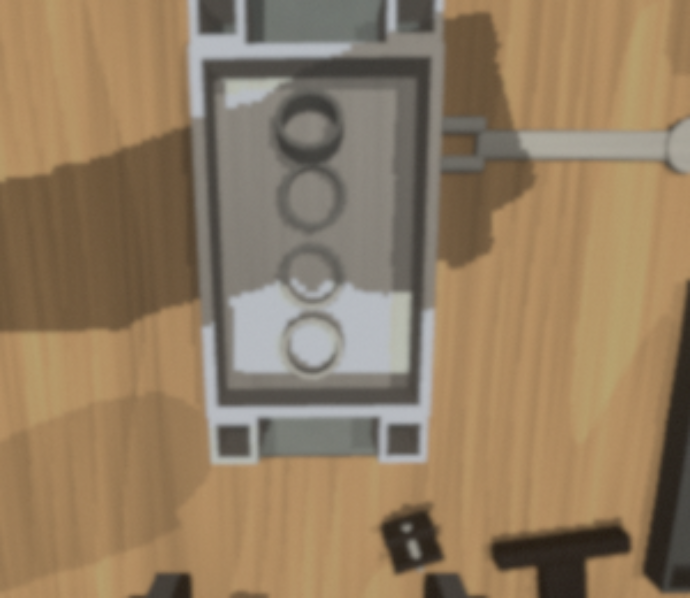

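The crop shows four rings in the tray, with the front sockets at full-image (191,281) and (191,355). The back sockets are cut by the top edge, so I shift to bring them into view.

```bash
python3 -m crank '{"rot":[[0,0,0],[0,0,0],[0,0,0],[0,0,0]],"slide":[[0.06,0,-0.02],[0,0,0],[0,0,0],[0,0,0]],"grip":[0.05,0.05,0.05,0.05]}' 35
python3 - <<'E'
from h import *
st();p=bot.get_image("wrist");p2=bot.get_image("top")
for P in(p,p2):
  for o in sockets(P,(.622,.0917),.005):
    if o: print(o[0],o[1:],onz(P,o[0],.076))
  for d in bot.pinpoint("shaft_foot",P)[:1]: print(np.round(d["position"],1),round(d["confidence"],2),onz(P,d["position"],.129))
f=p["frame"][:,:,::-1].copy()
cv2.imwrite("pics/w7.png",cv2.resize(f[0:260,180:480],None,fx=2.3,fy=2.3))
E
# then over upper tray
python3 -m crank '{"rot":[[0,0,0],[0,0,0],[0,0,0],[0,0,0],[0,0,0],[0,0,0],[0,0,0],[0,0,0],[0,0,0]],"slide":[[-0.06,0,0],[-0.06,0,0],[-0.06,0,0],[-0.06,0,0],[-0.06,0,0],[-0.06,0,0],[-0.06,0,0],[0,0,0],[0,0,0]],"grip":[0.05,0.05,0.05,0.05,0.05,0.05,0.05,0.05,0.05]}' 35
python3 - <<'E'
from h import *
st();p=bot.get_image("wrist");save(p,"w8")
for t,z in(("upper_tray",0),("tray_grip",.095),("handle",.014)):
  for d in bot.pinpoint(t,p)[:2]: print(t,np.round(d["position"],1),round(d["confidence"],2),onz(p,d["position"],z))
c=bot.cut_out("tray_grip",p)
E
```

```text
time_s: 22.78
position: [0.6171, 0.0729, 0.3534]
ee_rot: [-2.222, -2.221, 0.002]
wrist_force: [-0.3, -0.4, 0.0]
grip_width: 0.0502
grasp_force: 0.0
t22.8 p [0.6171 0.0729 0.3534] psi 1.570 tilt [-0.001  -0.0008] F [-0.2676 -0.3707  0.0303] T [0.0388 0.0254 0.0172] w 0.0502 f 0.0 q7 -0.44
[ 58.3115 357.9283] (np.int32(642), np.float64(16.45645027017055), (np.int32(37), np.int32(37))) [0.6701 0.2005 0.076 ]
[226.6978 350.6259] (np.int32(139), np.float64(12.251839116279676), (np.int32(12), np.int32(12))) [ 0.669  -0.0108  0.076 ]
[ 65.4418 276.5301] (np.int32(249), np.float64(16.44877823588737), (np.int32(16), np.int32(17))) [0.575  0.1927 0.076 ]
[227.4178 283.2466] (np.int32(146), np.float64(12.242751583535963), (np.int32(13), np.int32(12))) [ 0.5772 -0.0119  0.076 ]
[166.5 249.5] (np.int32(36), np.float64(6.494817644731812), (np.int32(6), np.int32(6))) [0.6653 0.1952 0.076 ]
[164.5    327.5096] (np.int32(104), np.float64(6.464935962040631), (np.int32(11), np.int32(15))) [ 0.6738 -0.0214  0.076 ]
[198.8605 248.7209] (np.int32(43), np.float64(6.582561969548682), (np.int32(7), np.int32(7))) [0.5743 0.1939 0.076 ]
[198.78 323.76] (np.int32(150), np.float64(6.551836742249093), (np.int32(15), np.int32(15))) [ 0.5769 -0.0118  0.076 ]
[195.  477.1] 0.42 [ 0.5831 -0.4146  0.129 ]
time_s: 24.1
position: [0.6174, -0.3456, 0.3537]
ee_rot: [-2.22, -2.221, -0.001]
wrist_force: [-0.3, 0.8, -0.5]
grip_width: 0.0498
grasp_force: 0.0
t24.1 p [ 0.6174 -0.3456  0.3537] psi 1.571 tilt [-0.0003  0.0012] F [-0.3     0.7581 -0.5141] T [ 0.0448 -0.0114 -0.0371] w 0.0498 f 0.0 q7 0.22
upper_tray [102.3 308.4] 0.92 [ 0.6116 -0.267   0.    ]
tray_grip [102.8 307.8] 0.57 [ 0.6122 -0.2675  0.095 ]
handle [105.1 184.4] 0.91 [ 0.4367 -0.2699  0.014 ]
```

View pics/w8.png

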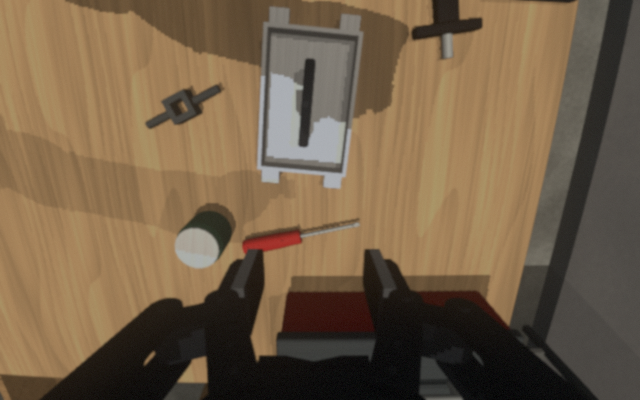

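View pics/w7.png

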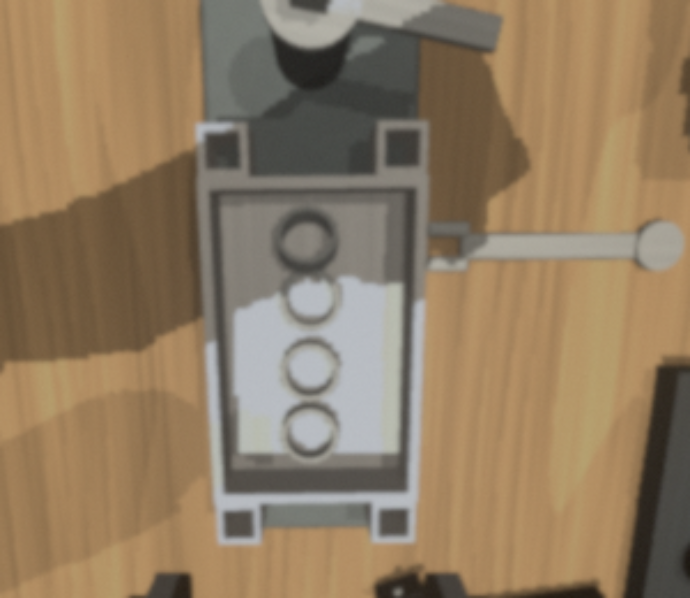

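The tray's web runs from about (60,310) to (146,304), and the handle hub is at (106,182). The second crop shows four sockets, at full-image about (65,277), (64,355), (227,283) and (227,350), and the clamp arm pointing +x with a slight clockwise turn. Next I measure the web axis and handle yaw.

```bash
cat > m.py <<'E'
from h import *
def blob(p,px,z,t=50,rad=70):
    g=cv2.cvtColor(p["frame"],cv2.COLOR_RGB2GRAY);m=(g<t).astype(np.uint8)
    n,l,s,c=cv2.connectedComponentsWithStats(m)
    k=min(range(1,n),key=lambda k:np.linalg.norm(c[k][::-1]-px)-.05*min(s[k,4],500))
    ys,xs=np.where(l==k);W=np.array([onz(p,(a,b),z)[:2] for a,b in zip(ys,xs)])
    (cx,cy),sz,an=cv2.minAreaRect(W.astype(np.float32));v=np.linalg.svd(W-W.mean(0),full_matrices=False)[2][0]
    print("n",len(W),"mean",W.mean(0),"rect",cx,cy,sz,"axis ang",np.arctan2(v[1],v[0]),"ext",np.ptp((W-W.mean(0))@v))
E
python3 - <<'E'
from m import *
p=bot.get_image("wrist");q=bot.get_image("top");s=bot.get_image("scene")
blob(p,(102,307),.095,45);blob(p,(102,307),.09,30)
for t in("tray_grip","upper_tray","handle"):
    print(t,"tri",tri([(x,bot.pinpoint(t,x)[0]["position"]) for x in(p,q,s)]))
# handle by region
d=bot.cut_out("handle",p)[0];ys,xs=np.where(d["region"]);W=np.array([onz(p,(a,b),.014)[:2] for a,b in zip(ys,xs)])
v=np.linalg.svd(W-W.mean(0),full_matrices=False)[2][0];print("handle",d["confidence"],W.mean(0),np.arctan2(v[1],v[0]),np.ptp((W-W.mean(0))@v))
print(go(.6122,-.2675,.15))
E
```

```text
n 499 mean [ 0.6115 -0.2571] rect 0.6110069155693054 -0.2612568736076355 (0.07965521514415741, 0.008994138799607754) axis ang -1.6523623242884435 ext 0.07964927093807003
n 6 mean [ 0.7306 -0.1931] rect 0.7303873896598816 -0.1929612159729004 (0.0014350349083542824, 0.004215408116579056) axis ang -1.095166132516188 ext 0.004287419252843277
tray_grip tri [ 0.6063 -0.2699  0.0987]
upper_tray tri [ 0.6121 -0.2677  0.    ]
handle tri [ 0.4352 -0.2739  0.0156]
handle 0.96 [ 0.4331 -0.2718] -2.722367397729829 0.12274630051459556
rotz -0.000 slide 0.0784 -0.0053 0.2041
```

```bash
python3 -m crank '{"rot":[[0,0,0.082],[0,0,0],[0,0,0],[0,0,0],[0,0,0],[0,0,0]],"slide":[[0,0,0],[0.039,-0.006,0.04],[0.039,-0.006,0.055],[0,0,0.055],[0,0,0],[0,0,0]],"grip":[0.05,0.05,0.05,0.05,0.05,0.05]}' 35
python3 - <<'E'
from m import *
st();p=bot.get_image("wrist");save(p,"w9")
d=bot.pinpoint("tray_grip",p)[:1];print([(x["position"],x["confidence"],onz(p,x["position"],.095)) for x in d]);blob(p,d[0]["position"],.095,45)
d=bot.cut_out("tray_grip",p)[0];print(d["confidence"],d["region"].sum())
E
```

```text
time_s: 25.75
position: [0.6131, -0.2709, 0.2103]
ee_rot: [2.309, 2.127, 0.002]
wrist_force: [-0.2, -0.5, 0.9]
grip_width: 0.0498
grasp_force: 0.0
t25.8 p [ 0.6131 -0.2709  0.2103] psi 1.489 tilt [ 0.0021 -0.0007] F [-0.2391 -0.4725  0.8851] T [-0.0306  0.011  -0.0056] w 0.0498 f 0.0 q7 -0.03
[([202.8, 309.0], 0.97, array([ 0.6113, -0.2673,  0.095 ]))]
n 1 mean [ 0.612  -0.2776] rect 0.612043559551239 -0.2775619626045227 (0.0, 0.0) axis ang 0.0 ext 0.0
0.76 27143
```

View pics/w9.png

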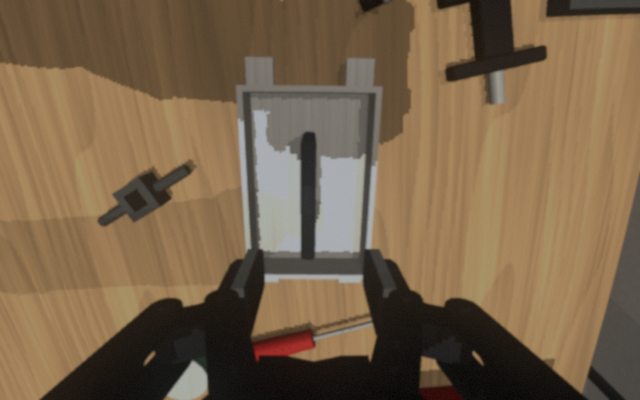

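The web is vertical at col 309 and the tray is aligned with the gripper. I descend and grasp it.

```bash
python3 -m crank '{"rot":[[0,0,0],[0,0,0],[0,0,0],[0,0,0],[0,0,0],[0,0,0],[0,0,0],[0,0,0],[0,0,0],[0,0,0]],"slide":[[0.003,-0.002,0.05],[0,0,0.04],[0,0,0.025],[0,0,0.01],[0,0,0],[0,0,0],[0,0,0],[0,0,0],[0,0,0],[0,0,0]],"grip":[0.05,0.05,0.05,0.05,0.05,0.03,0.005,0.005,0.005,0.005]}' 100
python3 - <<'E'
from h import *
st()
E
python3 -m crank '{"rot":[[0,0,0],[0,0,0],[0,0,0],[0,0,0],[0,0,0],[0,0,0],[0,0,0]],"slide":[[0,0,-0.01],[0,0,-0.02],[0,0,-0.04],[0,0,-0.04],[0,0,-0.02],[0,0,0],[0,0,0]],"grip":[0.005,0.005,0.005,0.005,0.005,0.005,0.005]}' 100
python3 - <<'E'
from h import *
st();p=bot.get_image("wrist");save(p,"w10")
pp,M,a=pose();y=a-np.pi/2
print("tray yaw",y)
for t,z in(("tray_grip",pp[2]+.010),("upper_tray",pp[2]-.085)):
  for d in bot.pinpoint(t,p)[:1]: print(t,np.round(d["position"],1),round(d["confidence"],2),onz(p,d["position"],z), M.T@(onz(p,d["position"],z)-pp))
print(go(.6219,.0915,pp[2],.01+np.pi/2))
E
```

```text
time_s: 27.15
position: [0.6106, -0.2672, 0.0843]
ee_rot: [2.309, 2.129, 0.0]
wrist_force: [-3.2, -0.3, 6.5]
grip_width: 0.0108
grasp_force: 97.7
t27.1 p [ 0.6106 -0.2672  0.0843] psi 1.490 tilt [ 0.0008 -0.0006] F [-3.166  -0.2936  6.4772] T [0.0908 0.4463 0.0921] w 0.0108 f 97.7 q7 -0.11
time_s: 28.02
position: [0.6098, -0.2669, 0.2127]
ee_rot: [-2.309, -2.129, 0.001]
wrist_force: [-0.4, -0.8, -5.2]
grip_width: 0.0108
grasp_force: 97.9
t28.0 p [ 0.6098 -0.2669  0.2127] psi 1.490 tilt [-0.0012  0.0003] F [-0.3887 -0.775  -5.1539] T [-0.0232 -0.015   0.0088] w 0.0108 f 97.9 q7 -0.03
tray yaw -0.08092696529611088
tray_grip [307.7 313.5] 0.9 [ 0.6107 -0.2676  0.2223] [-0.0006  0.0011 -0.01  ]
upper_tray [221.6 315.5] 0.71 [ 0.6122 -0.2676  0.1273] [-0.0005  0.0027  0.085 ]
rotz -0.091 slide 0.3582 0.0157 -0.0001
```

View pics/w10.png

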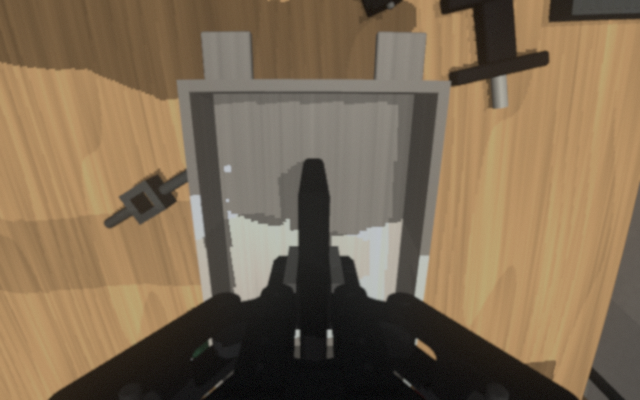

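The tray is held centred and level. I carry it over the shaker.

```bash
python3 -m crank '{"rot":[[0,0,-0.046],[0,0,-0.045],[0,0,0],[0,0,0],[0,0,0],[0,0,0],[0,0,0],[0,0,0],[0,0,0],[0,0,0],[0,0,0],[0,0,0],[0,0,0]],"slide":[[0,0,0],[0,0,0],[0.02,0,0],[0.045,0.004,0],[0.055,0.004,0],[0.055,0.004,0],[0.055,0.004,0],[0.055,0,0],[0.045,0,0],[0.028,0,0],[0,0,0.02],[0,0,0],[0,0,0]],"grip":[0.005,0.005,0.005,0.005,0.005,0.005,0.005,0.005,0.005,0.005,0.005,0.005,0.005]}' 100
python3 - <<'E'
from h import *
st();p=bot.get_image("wrist")
pp,M,a=pose()
for t,z in(("tray_grip",pp[2]+.0107),("upper_tray",pp[2]-.0843)):
  for d in bot.pinpoint(t,p)[:1]: print(t,round(d["confidence"],2),M.T@(onz(p,d["position"],z)-pp))
print(go(.6219,.0915,.1423,.01+np.pi/2))
E
```

```text
time_s: 29.8
position: [0.6227, 0.0911, 0.1936]
ee_rot: [-2.211, -2.232, 0.0]
wrist_force: [-0.3, 0.4, -4.8]
grip_width: 0.0107
grasp_force: 97.5
t29.8 p [0.6227 0.0911 0.1936] psi 1.580 tilt [-0.0001  0.    ] F [-0.3222  0.3511 -4.7721] T [ 0.0006 -0.0233 -0.0069] w 0.0107 f 97.5 q7 -0.54
tray_grip 0.78 [ 0.0008  0.0006 -0.0107]
upper_tray 0.65 [0.0006 0.0011 0.0843]
rotz -0.001 slide 0.0006 -0.0012 0.0517
```

```bash
python3 -m crank '{"rot":[[0,0,0],[0,0,0],[0,0,0],[0,0,0],[0,0,0],[0,0,0],[0,0,0],[0,0,0],[0,0,0]],"slide":[[0.0005,-0.001,0.02],[0,0,0.01],[0,0,0.005],[0,0,0.004],[0,0,0.004],[0,0,0],[0,0,0],[0,0,0],[0,0,0]],"grip":[0.005,0.005,0.005,0.005,0.005,0.005,0.005,0.005,0.005]}' 100
python3 - <<'E'
from h import *
st()
E
```

```text
time_s: 31.08
position: [0.6218, 0.0917, 0.1505]
ee_rot: [2.21, 2.232, 0.0]
wrist_force: [0.0, 0.4, -5.3]
grip_width: 0.0108
grasp_force: 97.7
t31.1 p [0.6218 0.0917 0.1505] psi 1.581 tilt [0.0002 0.0001] F [ 0.0176  0.4136 -5.2733] T [-0.0052  0.0008  0.022 ] w 0.0108 f 97.7 q7 -0.57
```

Lugs are in about 10 mm with no contact force. I go home, release and look.

```bash
python3 -m crank '{"rot":[[0,0,0],[0,0,0],[0,0,0],[0,0,0],[0,0,0],[0,0,0]],"slide":[[0,0,0.003],[0,0,0.003],[0,0,0.003],[0,0,0],[0,0,0],[0,0,0]],"grip":[0.005,0.005,0.005,0.005,0.005,0.005]}' 100
python3 - <<'E'
from h import *
st()
E
python3 -m crank '{"rot":[[0,0,0],[0,0,0],[0,0,0],[0,0,0],[0,0,0],[0,0,0],[0,0,0],[0,0,0],[0,0,0],[0,0,0]],"slide":[[0,0,0],[0,0,0],[0,0,0],[0,0,-0.02],[0,0,-0.04],[-0.02,0,-0.05],[-0.03,0,-0.05],[-0.03,0,-0.03],[0,0,0],[0,0,0]],"grip":[0.02,0.03,0.04,0.045,0.05,0.05,0.05,0.05,0.05,0.05]}' 60
python3 - <<'E'
from h import *
st();p=bot.get_image("wrist");save(p,"w11");q=bot.get_image("top");s=bot.get_image("scene")
for t in("tray_grip","upper_tray"):
    o=[(x,bot.pinpoint(t,x)[0]) for x in(p,q,s)]
    print(t,[round(d["confidence"],2) for _,d in o],"tri",tri([(x,d["position"]) for x,d in o]))
for P in(p,q,s):
    d=bot.pinpoint("handle",P)[:1]; print("handle",[(x["confidence"],onz(P,x["position"],.014)) for x in d])
    d=bot.pinpoint("shaft_foot",P)[:1]; print("shaft",[(x["confidence"],onz(P,x["position"],.129)) for x in d])
E
```

```text
time_s: 31.82
position: [0.6216, 0.0916, 0.1424]
ee_rot: [2.21, 2.232, -0.0]
wrist_force: [-5.4, -2.6, 8.4]
grip_width: 0.0106
grasp_force: 99.8
t31.8 p [0.6216 0.0916 0.1424] psi 1.581 tilt [ 0.0003 -0.0005] F [-5.3612 -2.5909  8.4146] T [-0.2776  0.9598 -0.0068] w 0.0106 f 99.8 q7 -0.58
time_s: 33.08
position: [0.6222, 0.0122, 0.3307]
ee_rot: [-2.209, -2.232, 0.0]
wrist_force: [-0.3, 0.2, -0.5]
grip_width: 0.05
grasp_force: 0.0
t33.1 p [0.6222 0.0122 0.3307] psi 1.581 tilt [-0.0009  0.0005] F [-0.3477  0.238  -0.4746] T [ 0.0086 -0.0451  0.0341] w 0.0500 f 0.0 q7 -0.33
tray_grip [0.71, 0.81, 0.73] tri [0.62   0.0877 0.1652]
upper_tray [0.9, 0.73, 0.42] tri [ 0.6304  0.1984 -0.1261]
handle []
shaft []
handle []
shaft [(0.83, array([0.6188, 0.2546, 0.129 ]))]
handle [(0.76, array([ 0.426 , -0.2822,  0.014 ]))]
shaft [(0.79, array([0.6169, 0.2488, 0.129 ]))]
```

View pics/w11.png

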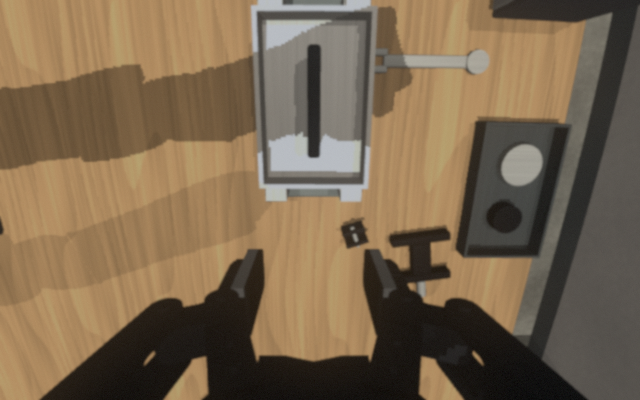

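The tray is level on the shaker, contact came exactly at the home height, and the web is at (100,313). Next I measure the shaft and clamp angle.

```bash
python3 -m crank '{"rot":[[0,0,0],[0,0,0],[0,0,0],[0,0,0],[0,0,0],[0,0,0]],"slide":[[0.05,0,-0.02],[0.05,0,0],[0.05,0,0],[0.04,0,0],[0,0,0],[0,0,0]],"grip":[0.05,0.05,0.05,0.05,0.05,0.05]}' 60
cat > c.py <<'E'
from h import *
def clamp(p):
    c=np.array([.6203,.2515])
    for t in("shaft_foot","clamp"):
        for d in bot.pinpoint("shaft_foot",p)[:1] if t=="shaft_foot" else []: print("foot",d["confidence"],np.round(d["position"],1),onz(p,d["position"],.129))
        r=bot.cut_out(t,p)
        if not r: print(t,"none");continue
        m=r[0]["region"];ys,xs=np.where(m);W=np.array([onz(p,(a,b),.129)[:2] for a,b in zip(ys,xs)])
        rr=np.linalg.norm(W-c,axis=1);A=W[(rr>.03)&(rr<.08)]
        A=A[A[:,1]<c[1]+.05]
        print(t,round(r[0]["confidence"],2),m.sum(),"bbox",ys.min(),ys.max(),xs.min(),xs.max(),W.min(0),W.max(0))
        if len(A)>20:
            v=np.linalg.svd(A-A.mean(0),full_matrices=False)[2][0];print(" arm mean",A.mean(0),"ang from c",np.arctan2(*(A.mean(0)-c)[::-1]),"pca",np.arctan(v[1]/v[0]),len(A))
E
python3 - <<'E'
from c import *
st();p=bot.get_image("wrist");clamp(p);np.save("pclamp.npy",p["frame"])
q=bot.get_image("top");clamp(q)
g=p["frame"].astype(int);r=np.round(proj(p,[.6203,.2515,.165])).astype(int);print("tip at",r,"foot",proj(p,[.6203,.2515,.129]))
save(p,"w12",(max(0,r[0]-70),r[0]+80,r[1]-70,r[1]+130),3.5)
E
```

```text
time_s: 34.58
position: [0.6208, 0.201, 0.3512]
ee_rot: [2.21, 2.232, -0.001]
wrist_force: [-0.2, 0.2, -0.5]
grip_width: 0.0498
grasp_force: 0.0
t34.6 p [0.6208 0.201  0.3512] psi 1.580 tilt [-0.     -0.0007] F [-0.2017  0.1765 -0.4896] T [ 0.0037 -0.0291  0.0194] w 0.0498 f 0.0 q7 -0.62
foot 0.69 [129.1 312.5] [0.6207 0.2519 0.129 ]
shaft_foot 0.96 2057 bbox 109 151 292 385 [0.5989 0.2294] [0.6992 0.2726]
 arm mean [0.674  0.2407] ang from c -0.19784237403730473 pca -0.19489576024073144 609
clamp 0.78 2177 bbox 108 151 292 385 [0.5989 0.2286] [0.6992 0.2735]
 arm mean [0.6733 0.2413] ang from c -0.19115509419814578 pca -0.18208009331435326 652
shaft_foot none
clamp none
tip at [133 312] foot [129.4748 312.118 ]
```

View pics/w12.png

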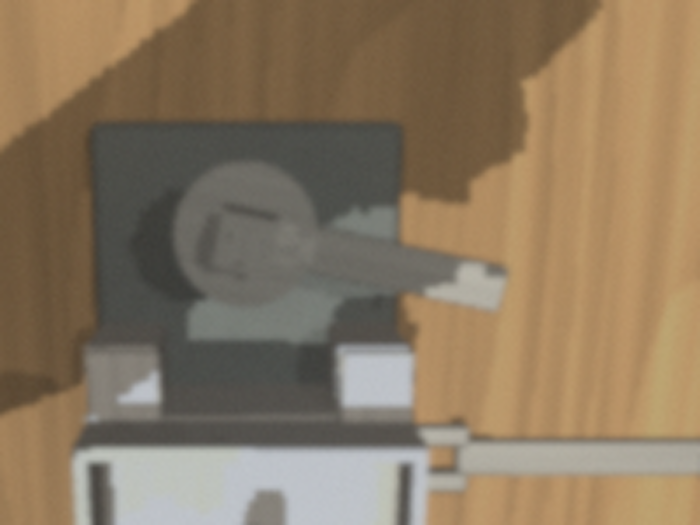

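The crop shows the shaft square at about (235,245) in the crop, with the clamp arm tilted about −0.19 rad. The foot measures (0.6205, 0.2517). Now the handle.

```bash
python3 -m crank '{"rot":[[0,0,0],[0,0,0],[0,0,0],[0,0,0],[0,0,0],[0,0,0],[0,0,0],[0,0,0],[0,0,0],[0,0,0.166],[0,0,0.166],[0,0,0.166],[0,0,0.166],[0,0,0.166],[0,0,0.166],[0,0,0.166],[0,0,0],[0,0,0]],"slide":[[-0.053,-0.02,0],[-0.053,-0.02,0],[-0.053,-0.02,0],[-0.053,-0.02,0],[-0.053,-0.02,0],[-0.053,-0.02,0],[-0.053,-0.02,0],[-0.053,-0.02,0.05],[-0.053,-0.02,0.05],[0,0,0],[0,0,0],[0,0,0],[0,0,0],[0,0,0],[0,0,0],[0,0,0],[0,0,0],[0,0,0]],"grip":[0.05,0.05,0.05,0.05,0.05,0.05,0.05,0.05,0.05,0.055,0.055,0.055,0.055,0.055,0.055,0.055,0.055,0.055]}' 60
cat > hd.py <<'E'
from h import *
def handle(p):
    for d in bot.pinpoint("handle",p)[:1]: print("hub",d["confidence"],np.round(d["position"],1),onz(p,d["position"],.014)); h=onz(p,d["position"],.014)[:2]
    d=bot.cut_out("handle",p)[0];ys,xs=np.where(d["region"]);W=np.array([onz(p,(a,b),.014)[:2] for a,b in zip(ys,xs)])
    v=np.linalg.svd(W-W.mean(0),full_matrices=False)[2][0];v=v*np.sign(v[0]);u=(W-W.mean(0))@v
    B=W[np.abs(u)>.026];v2=np.linalg.svd(B-B.mean(0),full_matrices=False)[2][0];v2*=np.sign(v2[0])
    print("cut",d["confidence"],"mean",W.mean(0),"mid",W.mean(0)+v*(u.max()+u.min())/2,"ext",np.ptp(u),"yaw",np.arctan2(v[1],v[0]),np.arctan2(v2[1],v2[0]))
E
python3 - <<'E'
from hd import *
st();p=bot.get_image("wrist");handle(p)
print(go(.4345,-.2705,.12,.419))
E
```

```text
time_s: 37.22
position: [0.4522, -0.2587, 0.2687]
ee_rot: [3.072, 0.659, 0.0]
wrist_force: [-0.4, 0.4, 0.3]
grip_width: 0.0549
grasp_force: 0.0
t37.2 p [ 0.4522 -0.2587  0.2687] psi 0.423 tilt [ 0.0001 -0.0001] F [-0.4291  0.3738  0.2617] T [-0.0186 -0.0065 -0.0085] w 0.0549 f 0.0 q7 -0.82
hub 0.72 [188.7 320.6] [ 0.4352 -0.2764  0.014 ]
cut 0.93 mean [ 0.4348 -0.2709] mid [ 0.4325 -0.272 ] ext 0.12011470039520787 yaw 0.4343712230067467 0.4360893621199398
rotz 0.002 slide -0.0209 0.0035 0.1486
```

```bash
python3 -m crank '{"rot":[[0,0,-0.012],[0,0,0],[0,0,0],[0,0,0],[0,0,0],[0,0,0]],"slide":[[0,0,0],[-0.021,0.003,0.04],[0,0,0.05],[0,0,0.04],[0,0,0],[0,0,0]],"grip":[0.055,0.055,0.055,0.055,0.055,0.055]}' 60
python3 - <<'E'
from hd import *
st();p=bot.get_image("wrist");handle(p);print(go(.433,-.272,.027,.435))
E
```

```text
time_s: 38.12
position: [0.4351, -0.2705, 0.1398]
ee_rot: [3.068, 0.672, 0.002]
wrist_force: [-0.8, 0.0, 0.7]
grip_width: 0.055
grasp_force: 0.0
t38.1 p [ 0.4351 -0.2705  0.1398] psi 0.431 tilt [ 0.0012 -0.0005] F [-0.8231  0.0174  0.6775] T [ 0.009  -0.0606  0.0276] w 0.0550 f 0.0 q7 -0.83
hub 0.92 [208.5 313.9] [ 0.4316 -0.2728  0.014 ]
cut 0.8 mean [ 0.4347 -0.271 ] mid [ 0.4318 -0.2724] ext 0.12102640756231194 yaw 0.4393381849812374 0.4366456773327328
rotz -0.004 slide -0.0026 0.0003 0.1133
```

```bash
python3 -m crank '{"rot":[[0,0,-0.006],[0,0,0],[0,0,0],[0,0,0],[0,0,0],[0,0,0],[0,0,0],[0,0,0],[0,0,0]],"slide":[[0,0,0],[-0.004,0.0005,0.04],[0,0,0.04],[0,0,0.02],[0,0,0.011],[0,0,0],[0,0,0],[0,0,0],[0,0,0]],"grip":[0.055,0.055,0.055,0.055,0.055,0.055,0.03,0.02,0.02]}' 80
python3 - <<'E'
from h import *
st()
E
python3 -m crank '{"rot":[[0,0,0],[0,0,0],[0,0,0],[0,0,0],[0,0,0],[0,0,0],[0,0,0],[0,0,0],[0,0,0]],"slide":[[0,0,0],[0,0,-0.01],[0,0,-0.02],[0,0,-0.05],[0,0,-0.05],[0,0,-0.05],[0,0,-0.05],[0,0,0],[0,0,0]],"grip":[0.02,0.02,0.02,0.02,0.02,0.02,0.02,0.02,0.02]}' 80
python3 - <<'E'
from h import *
st();p=bot.get_image("wrist");pp,M,a=pose()
for d in bot.pinpoint("handle",p)[:1]: print(d["confidence"],M.T@(onz(p,d["position"],pp[2]-.014)-pp))
E
```

```text
time_s: 39.4
position: [0.4314, -0.2727, 0.0289]
ee_rot: [3.066, 0.68, 0.002]
wrist_force: [-0.7, 0.8, 6.3]
grip_width: 0.0349
grasp_force: 80.1
t39.4 p [ 0.4314 -0.2727  0.0289] psi 0.437 tilt [ 0.0016 -0.0009] F [-0.6868  0.8022  6.3245] T [0.2166 0.2146 0.0146] w 0.0349 f 80.1 q7 -0.89
time_s: 40.52
position: [0.4303, -0.2722, 0.2577]
ee_rot: [3.067, 0.68, -0.0]
wrist_force: [0.6, 0.2, -1.2]
grip_width: 0.0346
grasp_force: 80.3
t40.5 p [ 0.4303 -0.2722  0.2577] psi 0.437 tilt [-0.0002 -0.0001] F [ 0.5914  0.2391 -1.2419] T [ 0.0084 -0.0187 -0.0124] w 0.0346 f 80.3 q7 -0.77
0.93 [0.002  0.0004 0.014 ]
```

```bash
python3 -m crank '{"rot":[[0,0,-0.168],[0,0,-0.168],[0,0,-0.168],[0,0,-0.168],[0,0,-0.168],[0,0,-0.168],[0,0,-0.168],[0,0,-0.168],[0,0,-0.168],[0,0,-0.168],[0,0,-0.168],[0,0,-0.168],[0,0,-0.168],[0,0,-0.168],[0,0,-0.165],[0,0,0]],"slide":[[0,0,0],[0,0,0],[0,0,0],[0,0,0],[0,0,0],[0,0,0],[0,0,0],[0,0,0],[0,0,0],[0,0,0],[0,0,0],[0,0,0],[0,0,0],[0,0,0],[0,0,0],[0,0,0]],"grip":[0.02,0.02,0.02,0.02,0.02,0.02,0.02,0.02,0.02,0.02,0.02,0.02,0.02,0.02,0.02,0.02]}' 80
python3 -m crank '{"rot":[[0,0,0],[0,0,0],[0,0,0],[0,0,0],[0,0,0],[0,0,0],[0,0,0],[0,0,0],[0,0,0],[0,0,0],[0,0,0],[0,0,0]],"slide":[[-0.008,0.05,0],[-0.008,0.055,0],[-0.008,0.055,0],[-0.008,0.055,0],[-0.008,0.055,0],[-0.008,0.055,0],[-0.008,0.055,0],[-0.008,0.055,0],[-0.008,0.055,0],[-0.008,0.05,0],[0,0,0],[0,0,0]],"grip":[0.02,0.02,0.02,0.02,0.02,0.02,0.02,0.02,0.02,0.02,0.02,0.02]}' 80
python3 - <<'E'
from h import *
st();p=bot.get_image("wrist");pp,M,a=pose()
for d in bot.pinpoint("handle",p)[:1]: print(d["confidence"],M.T@(onz(p,d["position"],pp[2]-.014)-pp))
for d in bot.pinpoint("shaft_foot",p)[:1]: print(d["confidence"],onz(p,d["position"],.129))
d=bot.cut_out("handle",p)[0];ys,xs=np.where(d["region"]);W=np.array([onz(p,(a,b),pp[2]-.0149)[:2] for a,b in zip(ys,xs)])
v=np.linalg.svd(W-W.mean(0),full_matrices=False)[2][0];u=(W-W.mean(0))@v;print("bar mid rel",M.T@(np.r_[W.mean(0)+v*(u.max()+u.min())/2,0]-pp),"ext",np.ptp(u),"yaw",np.arctan(v[1]/v[0]))
print(go(.6205,.2517,.1579,2.951))
E
```

```text
time_s: 42.62
position: [0.4304, -0.2723, 0.2564]
ee_rot: [-0.296, -3.126, -0.003]
wrist_force: [-0.2, -0.7, -1.5]
grip_width: 0.0347
grasp_force: 80.1
time_s: 44.12
position: [0.61, 0.243, 0.2565]
ee_rot: [-0.297, -3.126, 0.002]
wrist_force: [-0.4, -0.7, -1.4]
grip_width: 0.0345
grasp_force: 80.4
t44.1 p [0.61   0.243  0.2565] psi 2.952 tilt [-0.0016 -0.0012] F [-0.3879 -0.693  -1.4173] T [ 0.0021  0.028  -0.0048] w 0.0345 f 80.4 q7 0.52
0.74 [0.0013 0.0014 0.014 ]
0.94 [0.62   0.2518 0.129 ]
bar mid rel [0.003  0.0022 0.2568] ext 0.11387270140716428 yaw -0.19036277065766893
rotz 0.000 slide -0.0079 0.0117 0.0997
```

```bash
python3 -m crank '{"rot":[[0,0,0],[0,0,0],[0,0,0],[0,0,0],[0,0,0],[0,0,0]],"slide":[[-0.009,0.012,0.02],[0,0,0.025],[0,0,0.012],[0,0,0],[0,0,0],[0,0,0]],"grip":[0.02,0.02,0.02,0.02,0.02,0.02]}' 80
python3 - <<'E'
from h import *
st();p=bot.get_image("wrist");pp,M,a=pose()
for d in bot.pinpoint("handle",p)[:1]: print(d["confidence"],d["position"],M.T@(onz(p,d["position"],pp[2]-.0149)-pp))
for d in bot.pinpoint("shaft_foot",p)[:1]: print(d["confidence"],onz(p,d["position"],.129))
print(go(.6205,.2517,.1579,2.951), "expect tcp px",proj(p,pp-[0,0,.0149]))
E
```

```text
time_s: 45.08
position: [0.6218, 0.2535, 0.2016]
ee_rot: [0.295, 3.127, 0.001]
wrist_force: [-0.7, -0.2, -1.5]
grip_width: 0.0346
grasp_force: 80.5
t45.1 p [0.6218 0.2535 0.2016] psi 2.954 tilt [0.0013 0.0006] F [-0.6763 -0.213  -1.5188] T [ 0.0037  0.0098 -0.0241] w 0.0346 f 80.5 q7 0.48
0.79 [273.5, 314.9] [-0.0009  0.0017  0.0149]
0.92 [0.6216 0.2535 0.129 ]
rotz 0.003 slide 0.0008 -0.0018 0.0433 expect tcp px [271.759  311.2599]
```

```bash
python3 -m crank '{"rot":[[0,0,0],[0,0,0],[0,0,0],[0,0,0],[0,0,0],[0,0,0],[0,0,0]],"slide":[[0,-0.001,0.008],[0,0,0.004],[0,0,0.004],[0,0,0.003],[0,0,0],[0,0,0],[0,0,0]],"grip":[0.02,0.02,0.02,0.02,0.02,0.02,0.02]}' 80
python3 - <<'E'
from h import *
st()
E
```

```text
time_s: 46.1
position: [0.6205, 0.2518, 0.1809]
ee_rot: [-0.294, -3.126, 0.002]
wrist_force: [-4.0, -1.3, -2.8]
grip_width: 0.0349
grasp_force: 81.4
t46.1 p [0.6205 0.2518 0.1809] psi 2.954 tilt [-0.002  -0.0012] F [-4.0119 -1.2707 -2.7888] T [-0.5614  1.0263 -0.0272] w 0.0349 f 81.4 q7 0.47
```

```bash
python3 -m crank '{"rot":[[0,0,0],[0,0,0],[0,0,0],[0,0,0],[0,0,0],[0,0,0],[0,0,0]],"slide":[[0.001,0,0],[0,0,0.005],[0,0,0.005],[0,0,0.004],[0,0,0],[0,0,0],[0,0,0]],"grip":[0.02,0.02,0.02,0.02,0.02,0.02,0.02]}' 80
python3 - <<'E'
from h import *
st()
E
```

```text
time_s: 46.98
position: [0.6204, 0.2518, 0.1674]
ee_rot: [-0.295, -3.128, 0.001]
wrist_force: [-1.8, -5.2, -2.4]
grip_width: 0.0347
grasp_force: 81.3
t47.0 p [0.6204 0.2518 0.1674] psi 2.953 tilt [-0.0001 -0.0009] F [-1.8358 -5.2154 -2.401 ] T [-0.9626  0.5698 -0.0024] w 0.0347 f 81.3 q7 0.46
```

```bash
python3 -m crank '{"rot":[[0,0,0],[0,0,0],[0,0,0],[0,0,0],[0,0,0],[0,0,0],[0,0,0]],"slide":[[0,-0.0008,0],[0,0,0.004],[0,0,0.003],[0,0,0.003],[0,0,0],[0,0,0],[0,0,0]],"grip":[0.02,0.02,0.02,0.02,0.02,0.02,0.02]}' 80
python3 - <<'E'
from h import *
st()
E
```

```text
time_s: 47.85
position: [0.6204, 0.2518, 0.1579]
ee_rot: [0.295, 3.127, 0.001]
wrist_force: [-1.8, -4.6, 4.6]
grip_width: 0.0344
grasp_force: 81.9
t47.9 p [0.6204 0.2518 0.1579] psi 2.954 tilt [0.0006 0.0003] F [-1.8288 -4.6339  4.5589] T [-0.9624  0.4602 -0.0475] w 0.0344 f 81.9 q7 0.45
```

```bash
python3 -m crank '{"rot":[[0,0,0.05],[0,0,0.1],[0,0,0.1],[0,0,0.1],[0,0,0.1],[0,0,0.05],[0,0,0],[0,0,0]],"slide":[[0,0,-0.0005],[0,0,0],[0,0,0],[0,0,0],[0,0,0],[0,0,0],[0,0,0],[0,0,0]],"grip":[0.02,0.02,0.02,0.02,0.02,0.02,0.02,0.02]}' 80
python3 - <<'E'
from h import *
st()
E
```

```text
time_s: 48.85
position: [0.6203, 0.251, 0.158]
ee_rot: [1.06, 2.957, -0.002]
wrist_force: [-1.3, -5.8, 4.4]
grip_width: 0.0343
grasp_force: 81.9
t48.9 p [0.6203 0.251  0.158 ] psi 2.453 tilt [ 0.0002 -0.0011] F [-1.3133 -5.8449  4.3849] T [-1.2339  0.3864  0.0684] w 0.0343 f 81.9 q7 0.03
```

```bash
python3 -m crank '{"rot":[[0,0,0.1],[0,0,0.1],[0,0,0.1],[0,0,0.1],[0,0,0.1],[0,0,0.1],[0,0,0.05],[0,0,0],[0,0,0]],"slide":[[0,0,0],[0,0,0],[0,0,0],[0,0,0],[0,0,0],[0,0,0],[0,0,0],[0,0,0],[0,0,0]],"grip":[0.02,0.02,0.02,0.02,0.02,0.02,0.02,0.02,0.02]}' 80
python3 - <<'E'
from h import *
st()
E
```

```text
time_s: 49.98
position: [0.6196, 0.2508, 0.158]
ee_rot: [1.948, 2.464, -0.003]
wrist_force: [-5.7, -7.3, 4.7]
grip_width: 0.0344
grasp_force: 82.1
t50.0 p [0.6196 0.2508 0.158 ] psi 1.804 tilt [-0.0011 -0.0018] F [-5.6857 -7.2912  4.724 ] T [-1.4186  0.9591 -0.0135] w 0.0344 f 82.1 q7 -0.52
```

```bash
for i in 1 2 3; do python3 -m crank '{"rot":[[0,0,0.05],[0,0,0.03],[0,0,0],[0,0,0]],"slide":[[0,0,0],[0,0,0],[0,0,0],[0,0,0]],"grip":[0.02,0.02,0.02,0.02]}' 80 >/dev/null; python3 -c "
from h import *
st()"; done; python3 -c "
from c import *
clamp(bot.get_image('wrist'))"
```

```text
t50.5 p [0.6195 0.2508 0.158 ] psi 1.724 tilt [-0.0012 -0.0017] F [-5.6284 -6.1101  5.7565] T [-1.3772  1.0251 -0.0055] w 0.0347 f 82.2 q7 -0.58
t51.0 p [0.6194 0.2512 0.158 ] psi 1.644 tilt [-0.0013 -0.0013] F [-5.9587 -6.0143  4.9942] T [-1.1555  1.1099  0.0003] w 0.0350 f 82.2 q7 -0.65
t51.5 p [0.6194 0.2512 0.158 ] psi 1.564 tilt [-0.0013 -0.0013] F [-5.7347 -6.9035  5.5457] T [-1.1998  1.0751 -0.0465] w 0.0344 f 82.2 q7 -0.72
foot 0.85 [259.4 312.3] [0.6199 0.2517 0.129 ]
shaft_foot 0.59 2082 bbox 218 356 288 339 [0.6078 0.1876] [0.6351 0.2748]
 arm mean [0.6292 0.2017] ang from c -1.3938218883728577 pca -1.221242211919816 507
clamp 0.67 1872 bbox 219 357 290 339 [0.6089 0.1869] [0.6351 0.2743]
 arm mean [0.6299 0.1995] ang from c -1.3880082817563613 pca -1.2785800201384971 439
```

```bash
for i in 1 2 3; do python3 -m crank '{"rot":[[0,0,0.04],[0,0,0],[0,0,0]],"slide":[[0,0,0],[0,0,0],[0,0,0]],"grip":[0.02,0.02,0.02]}' 80 >/dev/null; python3 -c "
from h import *
st()"; done; python3 -c "
from c import *
clamp(bot.get_image('wrist'))"
```

```text
t52.0 p [0.6194 0.2512 0.1579] psi 1.524 tilt [-0.0013 -0.0012] F [-5.4442 -5.9703  4.5988] T [-1.1952  1.0421 -0.0092] w 0.0344 f 82.2 q7 -0.75
t52.4 p [0.6195 0.2512 0.158 ] psi 1.484 tilt [-0.0012 -0.0013] F [-6.2244 -6.478   4.2768] T [-1.1583  0.9842  0.0667] w 0.0346 f 82.1 q7 -0.78
t52.8 p [0.6195 0.2512 0.158 ] psi 1.444 tilt [-0.0011 -0.0012] F [-4.7265 -4.8473  5.0218] T [-1.1417  1.0499 -0.0409] w 0.0342 f 82.1 q7 -0.82
foot 0.57 [258.6 313.9] [0.6208 0.2521 0.129 ]
shaft_foot 0.92 2175 bbox 218 358 286 339 [0.6075 0.1855] [0.6357 0.2756]
 arm mean [0.6233 0.2007] ang from c -1.5126193187186607 pca -1.393795091844323 544
clamp 0.95 2040 bbox 218 357 286 338 [0.6073 0.1862] [0.6352 0.2755]
 arm mean [0.6232 0.2002] ang from c -1.5148295548923847 pca -1.3997867404186688 473
```

```bash
for i in 1 2 3; do python3 -m crank '{"rot":[[0,0,0.04],[0,0,0],[0,0,0]],"slide":[[0,0,0],[0,0,0],[0,0,0]],"grip":[0.02,0.02,0.02]}' 80 >/dev/null; python3 -c "
from h import *
st()"; done; python3 -c "
from c import *
clamp(bot.get_image('wrist'))"
```

```text
t53.4 p [0.6193 0.251  0.1579] psi 1.404 tilt [-0.0015 -0.0015] F [-5.4071 -6.2682  6.27  ] T [-1.2804  1.0947  0.115 ] w 0.0348 f 82.2 q7 -0.85
t53.8 p [0.6191 0.2508 0.158 ] psi 1.364 tilt [-0.0018 -0.0019] F [-7.2316 -7.6689  6.8104] T [-1.4017  1.3078  0.0645] w 0.0345 f 82.3 q7 -0.88
t54.1 p [0.619  0.2507 0.1579] psi 1.324 tilt [-0.0021 -0.0022] F [-7.6412 -7.9931  6.7089] T [-1.4481  1.4069  0.2146] w 0.0347 f 82.4 q7 -0.92
shaft_foot 0.68 2450 bbox 217 356 286 353 [0.6053 0.185 ] [0.6381 0.276 ]
 arm mean [0.6206 0.199 ] ang from c -1.564537696291531 pca -1.31290492254807 814
clamp 0.94 2245 bbox 218 355 288 353 [0.6059 0.1858] [0.6364 0.2753]
 arm mean [0.6204 0.1988] ang from c -1.5683381546227 pca -1.2836987191345621 741
```

```bash
for i in 1 2 3; do python3 -m crank '{"rot":[[0,0,0.03],[0,0,0],[0,0,0]],"slide":[[0,0,0],[0,0,0],[0,0,0]],"grip":[0.02,0.02,0.02]}' 80 >/dev/null; python3 -c "
from h import *
st()"; done; python3 -c "
from c import *
clamp(bot.get_image('wrist'))"
```

```text
t54.7 p [0.619  0.2507 0.158 ] psi 1.295 tilt [-0.002  -0.0023] F [-7.2266 -7.7734  6.9742] T [-1.5445  1.4467  0.5285] w 0.0347 f 82.4 q7 -0.94
t55.1 p [0.619  0.2507 0.1579] psi 1.265 tilt [-0.002  -0.0024] F [-7.0823 -7.612   7.3277] T [-1.5586  1.4464  0.802 ] w 0.0346 f 82.5 q7 -0.96
t55.5 p [0.6189 0.2507 0.1579] psi 1.236 tilt [-0.0019 -0.0025] F [-7.6319 -8.1065  7.6071] T [-1.5794  1.3552  1.1301] w 0.0343 f 82.5 q7 -0.99
foot 0.9 [260.2 312.1] [0.6191 0.251  0.129 ]
shaft_foot 0.82 2369 bbox 218 355 287 360 [0.604  0.1831] [0.639  0.2757]
 arm mean [0.6201 0.1984] ang from c -1.5747922298806738 pca -1.2638322409214984 812
clamp 0.85 2520 bbox 217 355 285 360 [0.6037 0.1829] [0.6393 0.2757]
 arm mean [0.62   0.1983] ang from c -1.576411976125475 pca -1.302525145059142 860
```

The torque rises steadily to 1.1 N m, so the clamp is at its stop. I unwind the twist within the play, release and lift clear.

```bash
python3 -m crank '{"rot":[[0,0,-0.05],[0,0,-0.05],[0,0,0],[0,0,0],[0,0,0],[0,0,0],[0,0,0],[0,0,0],[0,0,0],[0,0,0],[0,0,0],[0,0,0],[0,0,0]],"slide":[[0,0,0],[0,0,0],[0,0,0],[0,0,0],[0,0,0],[0,0,0],[0,0,-0.015],[0,0,-0.03],[0,0,-0.05],[-0.02,0,-0.05],[-0.04,0,-0.03],[0,0,0],[0,0,0]],"grip":[0.02,0.02,0.02,0.045,0.06,0.06,0.06,0.06,0.06,0.06,0.06,0.06,0.06]}' 80
python3 - <<'E'
from c import *
st();p=bot.get_image("wrist");q=bot.get_image("top");s=bot.get_image("scene")
clamp(p)
for t in("handle","tray_grip","shaft_foot"):
    o=[(x,d) for x in(p,q,s) for d in bot.pinpoint(t,x)[:1]]
    print(t,[(round(d["confidence"],2),onz(x,d["position"],{"handle":.143,"tray_grip":.153}.get(t,.129))) for x,d in o])
    if len(o)>1: print(" tri",tri([(x,d["position"]) for x,d in o]))
for x in(q,s):
    print("spacers",[(round(d["confidence"],2),onz(x,d["position"],0)) for d in bot.pinpoint("spacer_a",x) if d["confidence"]>.4])
E
```

```text
time_s: 57.28
position: [0.6059, 0.1938, 0.3337]
ee_rot: [-2.468, -1.943, -0.002]
wrist_force: [0.1, 0.3, 0.0]
grip_width: 0.0602
grasp_force: 0.0
t57.3 p [0.6059 0.1938 0.3337] psi 1.334 tilt [0.0007 0.0008] F [0.0631 0.2856 0.0297] T [ 0.0395  0.0318 -0.0328] w 0.0602 f 0.0 q7 -0.77
foot 0.77 [124.8 311. ] [0.6181 0.2496 0.129 ]
shaft_foot 0.66 1092 bbox 102 197 302 340 [0.6096 0.1704] [0.632  0.2726]
 arm mean [0.624  0.1965] ang from c -1.503381339895692 pca -1.5322666393892852 606
clamp 0.84 996 bbox 114 197 302 340 [0.6096 0.1704] [0.6317 0.261 ]
 arm mean [0.624  0.1962] ang from c -1.5041621042429245 pca -1.5277077527303191 571
handle [(0.81, array([0.621 , 0.2514, 0.143 ])), (0.85, array([0.6132, 0.2498, 0.143 ]))]
 tri [0.6212 0.252  0.1532]
tray_grip [(0.95, array([0.6253, 0.0964, 0.153 ])), (0.66, array([0.621 , 0.0884, 0.153 ])), (0.93, array([0.6156, 0.085 , 0.153 ]))]
 tri [0.6218 0.0901 0.1542]
shaft_foot [(0.77, array([0.6181, 0.2496, 0.129 ])), (0.64, array([0.6214, 0.2518, 0.129 ]))]
 tri [0.6179 0.25   0.1242]
spacers []
spacers []
```

```bash
python3 - <<'E'
from c import *
p=bot.get_image("wrist")
d=bot.cut_out("handle",p)
print([(x["confidence"],x["region"].sum()) for x in d[:2]])
ys,xs=np.where(d[0]["region"]);print(ys.min(),ys.max(),xs.min(),xs.max())
for z in(.143,.153):
    W=np.array([onz(p,(a,b),z)[:2] for a,b in zip(ys,xs)]);v=np.linalg.svd(W-W.mean(0),full_matrices=False)[2][0];u=(W-W.mean(0))@v
    print(z,np.ptp(u),W.mean(0),W.mean(0)+v*(u.max()+u.min())/2,np.arctan(v[1]/v[0]))
for t,z in(("bottle",0),("gauge",0),("light_mount",0),("pedal",0)):
    pass
E
```

```text
[(0.62, np.int64(2279))]
55 183 293 332
0.143 0.11948792724557242 [0.6208 0.2537] [0.6203 0.2518] 1.3407689354690204
0.153 0.11558834050620162 [0.6209 0.2543] [0.6205 0.2524] 1.3407689354690204
```

```bash
python3 -c "
from h import *
st();print(bot.finish_job())"
```

```text
t58.2 p [0.606  0.1934 0.3332] psi 1.334 tilt [0.     0.0001] F [ 0.6553  0.6308 -0.1654] T [-0.0447 -0.0183 -0.0367] w 0.0597 f 0.0 q7 -0.77
the job is handed in; nothing more can be done
None
```

The job is handed in at 58 s, with no verdict returned: all four spacers are in the lower tray, the upper tray is home, and the T-handle is left seated on the shaft with the clamp turned to its stop.

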